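# Load the rinse colander with tumbled stones and hold it up level

### The job

Tip the five tumbled stones out of the blue loading tray into the steel rinse colander while it stands in its grey drip tray, then set the empty loading tray gently back down on the shelf, flat on its base, and let go of it. Then lift the loaded colander, level, by the black grip of its arched handle, about ten centimetres straight up over the drip tray, and finish there still holding it, level and steady in the air with all five stones in it, for the rinse. Leave the timer, the quartz point, the grit canister and the mortar where they stand.

Things in the scene. Friction and masses are not known exactly. Their poses are not given: they have to be found in the camera images.
- loading_tray: blue open trough 180 mm long (x), 60 wide outside (y), 40 tall, 3 mm walls and floor, 0.15 kg; sides parallel, grip across them. Origin under the middle of its length, z up. +x = pouring end, near the colander: floor ramps up from x 58 to a lip at x 90 (top at z 12), sides drop from 40 at x 43 to 24 at x 90. Far end (x -90) walled. Stones slide out when tipped 65 deg or more
- drip_tray: grey plastic tray 240 x 240 mm with a 22 mm tall wall, fixed to the shelf, floor 4 mm thick. Origin at the underside of its centre, z up
- colander: perforated steel bowl, 0.34 kg, standing loose in the middle of the drip tray. Origin at the centre of its foot, z up. Foot 92 mm wide, rim 173 mm wide at z 95, inside 160 mm wide at the rim, inner floor z 11. A fixed arched handle of 6 mm bar rises from the rim at x +-85 and crosses over the middle, in its x-z plane, to z 174; the mouth is open on both sides (+y, -y) of the arch
- colander_grip (a point): middle of the black grip on top of the arched handle, 165 mm above the foot: a bar 70 mm long along the colander's x, 16 mm wide (y), 18 mm tall
- stone1: one of five tumbled stones, a chunky rounded lump about 27 x 23 x 20 mm, about 22 g (red-brown); starts in the loading tray; origin in its middle
- stone2: one of five tumbled stones, a chunky rounded lump about 27 x 23 x 20 mm, about 22 g (green); starts in the loading tray; origin in its middle
- stone3: one of five tumbled stones, a chunky rounded lump about 27 x 23 x 20 mm, about 22 g (cream); starts in the loading tray; origin in its middle
- stone4: one of five tumbled stones, a chunky rounded lump about 27 x 23 x 20 mm, about 22 g (amber); starts in the loading tray; origin in its middle
- stone5: one of five tumbled stones, a chunky rounded lump about 27 x 23 x 20 mm, about 22 g (violet); starts in the loading tray; origin in its middle
- timer: white wedge-shaped digital timer with a dark display and a round red button, 70 x 96 x 45 mm, 0.18 kg; leave alone. Origin at the centre of its underside
- quartz: smoky brown quartz point lying on the shelf, 100 mm long, 38 mm thick, 33 mm high; leave alone. Origin on the underside near the middle
- grit_canister: grey plastic grit canister with a dark screw lid, 96 mm across, 115 mm tall; leave alone. Origin at the centre of its underside
- mortar: beige ceramic mortar, 104 mm across, 68 mm tall; leave alone. Origin at the centre of its underside
Not all that is in view belongs to the job. There is more than one size of the colander; the job needs the middle-sized. Of the things that look like the loading_tray, the smaller one is meant.

How it is judged:
By the outcome, as a careful person would: the job done as asked, in the order asked, and still so for the second after the job is handed in, while the arm keeps its last pose, push and grip.
It also fails if it takes over 67 s, if anything falls off the work surface, if the arm or the gripper's body presses on something with over 40 N, if the wrist force passes 120 N, or if a joint passes its speed limit or range.

### The arm

A 6-joint arm with a two-finger parallel gripper is mounted at the origin on the work surface. World frame = base frame: x ahead of the robot, y to its left, z up, the work surface at z = 0. Lengths are in m, angles in rad, forces in N, time in s.
With the tool pointing down it reaches from about 0.35 to 0.775 m from the base axis. Payload 5.5 kg.
Tool frame: the origin (TCP) lies between the finger pads, 19 mm behind the fingertips; this is the grasp point; z points along the fingers, y is the line along which they close (so a half turn about z gives the same grasp; the last joint's range is limited). The gripper opens to 85 mm and grips with 20 to 120 N. Pads are 22 mm wide; open, the fingers measure 114 mm over their backs; the gripper's body (76 mm by 85 mm) begins 54 mm behind the grasp point. The pads swing forward as they close: fully open they stand 13 mm farther back than shut.
Start: joints at [1.16, 0.313, 0.046, 1.304, 0, 1.431], TCP at [0.154, 0.554, 0.25] pointing down, gripper open.
Joint ranges: [-2.76, 2.76], [-0.86, 1.69], [-1.03, 1.26], [-2.2, 2.34], [-1.47, 1.5], [-3.14, 3.14]. Speed limits (rad/s): [2.57, 2.57, 3.14, 3.14, 3.14, 3.14].

### API

Orientations are given as a unit quaternion [w, x, y, z].
In Python, from workcell import env gives the robot as it stands. The module is installed in compiled form; this text tells all that it offers.
- The arm moves only by the shell command python3 -m pendant 'ROWS' [FORCE]. ROWS is JSON, a list of rows, each a list of 5 numbers: the gripper's target within -1 to 1 (fully open at 1, half-way at 0, shut at -1), then the shift along the tool's x, y, z in m, then the turn about the tool's z in rad. A call has 1 to 8 rows; each row shifts and turns the commanded pose from where the row before left it, along the tool's axes as they then stand; what a row does not reach is not made up. A row lasts 1/8 s, in which the tool goes at most 62.5 mm and 10.7 degrees, less where a joint would pass 70% of its speed; a pose out of reach is approached as far as the arm can. A call with a gripper value outside its range is refused whole. The fingers move at their own pace and stop on an object; FORCE is the grip in N (left out, the last holds). Time passes only in rows, so rows that do not move let the fingers close. It gives the time, the measured TCP pose, the force, the opening and the grip force at its end, in the units of the state.
- env.get_state(): the state, without advancing time (a new reading comes with each control period).
- env.read_camera(name): name is "scene" or "top"; returns the picture (480x640x3 uint8, red, green, blue); there is no depth.
- env.calibration(name): a dict with "K" (3x3 intrinsics, pixels), "T" (4x4, takes a point from camera to world coordinates). Camera axes: x right, y down, z forward; pixel columns grow to the right and rows downward; lengths in m; the calibration is good to about 2 mm. A picture is of the moment at which its call begins. calibration takes no time and is no camera call.
- env.hand_in(): hands the job in; it is judged then, once.
Trained networks look in the newest picture that a camera, given by its name, has taken for a name from the list of things; names that differ only in an ending like _2 or _b are one class to them, and where a whole thing is asked for, a point or a joint stands for the part that bears it (a point fixed in the world has none). Each returns a list of dicts, best first, with "score" (0 to 1); they miss things now and then, are a little off and sometimes report something else, mostly with a low value. They report only what shows in the picture. A call takes as long as a camera call. They do not tell look-alikes from the thing itself.
- env.recognise(camera, label): "centre" ([column, row] in pixels, amid what is visible of it).
The state is a dict: "clock": time; "joint_pos": joint angles; "qvel": joint speeds; "tau": joint torques, N m; "tcp_pos": TCP position; "orientation": TCP orientation; "wrist_force": force on the tool from outside, world axes, zero at the start; "ft_torque": the same for the moment, N m; "finger_gap": finger opening in m; "grip_force": force on a finger pad.
Only numpy, scipy, OpenCV 4.12 (cv2) and the standard library are available. Lean on these libraries where they do the work, as an engineer would, in place of code of your own. Each camera call takes 0.05 s, during which the arm holds its last target. There are 200 camera calls.

## Working session

There is one attempt and no reset: what is moved stays moved. The work goes in short steps, Python scripts to look and compute and a shell command to move; the robot and the scene stay as the last step left them, time stands still between calls to the robot, and variables do not carry over. Pictures are saved under pics/ and viewed, at most 10 in all, crops included, and the job is handed in when it is done.

```bash
mkdir -p pics; python3 - <<'E'
from workcell import env
import cv2,numpy as np
for c in ("scene","top"):
    im=env.read_camera(c); cv2.imwrite(f"pics/{c}0.png",im[:,:,::-1])
    k=env.calibration(c); print(c,np.round(k["K"],1).tolist(),np.round(k["T"],3).tolist())
    for l in ("loading_tray","colander","colander_grip","drip_tray","stone1","timer","quartz","grit_canister","mortar"):
        print(l,[(np.round(d["centre"]).tolist(),round(d["score"],2)) for d in env.recognise(c,l)])
s=env.get_state(); print(s["clock"],s["tcp_pos"],s["orientation"],s["wrist_force"])
E
```

```text
scene [[560.9, 0.0, 326.2], [0.0, 560.9, 250.5], [0.0, 0.0, 1.0]] [[0.157, 0.84, -0.519, 1.194], [0.987, -0.126, 0.095, -0.192], [0.015, -0.527, -0.849, 1.249], [0.0, 0.0, 0.0, 1.0]]
loading_tray [([490.0, 179.0], 0.88), ([444.0, 255.0], 0.71), ([526.0, 261.0], 0.58), ([404.0, 367.0], 0.32)]
colander [([122.0, 210.0], 0.91), ([234.0, 183.0], 0.85), ([282.0, 252.0], 0.82)]
colander_grip [([123.0, 209.0], 0.95), ([230.0, 180.0], 0.69), ([280.0, 252.0], 0.64), ([444.0, 255.0], 0.47)]
drip_tray [([299.0, 286.0], 0.88)]
stone1 [([436.0, 273.0], 0.62), ([448.0, 253.0], 0.62), ([440.0, 259.0], 0.5), ([448.0, 270.0], 0.4)]
timer [([524.0, 260.0], 0.98)]
quartz [([405.0, 364.0], 0.56)]
grit_canister [([309.0, 369.0], 0.7)]
mortar [([167.0, 314.0], 0.67)]
top [[565.0, 0.0, 319.4], [0.0, 565.0, 229.6], [0.0, 0.0, 1.0]] [[0.015, -0.988, 0.151, 0.278], [-1.0, -0.014, 0.005, -0.048], [-0.002, -0.152, -0.988, 1.647], [0.0, 0.0, 0.0, 1.0]]
loading_tray [([155.0, 314.0], 0.93), ([220.0, 241.0], 0.69)]
colander [([365.0, 246.0], 0.83), ([406.0, 340.0], 0.71), ([508.0, 308.0], 0.7), ([339.0, 259.0], 0.42)]
colander_grip [([510.0, 307.0], 0.89), ([400.0, 341.0], 0.74), ([366.0, 248.0], 0.57), ([337.0, 259.0], 0.16)]
drip_tray [([336.0, 261.0], 0.56)]
stone1 [([216.0, 250.0], 0.63), ([234.0, 222.0], 0.54), ([225.0, 223.0], 0.46), ([215.0, 238.0], 0.43)]
timer [([151.0, 225.0], 0.8)]
quartz [([279.0, 144.0], 0.59)]
grit_canister [([358.0, 141.0], 0.6)]
mortar [([462.0, 212.0], 0.72)]
1.0 [0.15381742 0.55409219 0.25004058] [1.39788056e-05 1.34970365e-01 9.90849633e-01 7.17537701e-05] [-0.00596794 -0.23627565  0.18373497]
```

View pics/scene0.png

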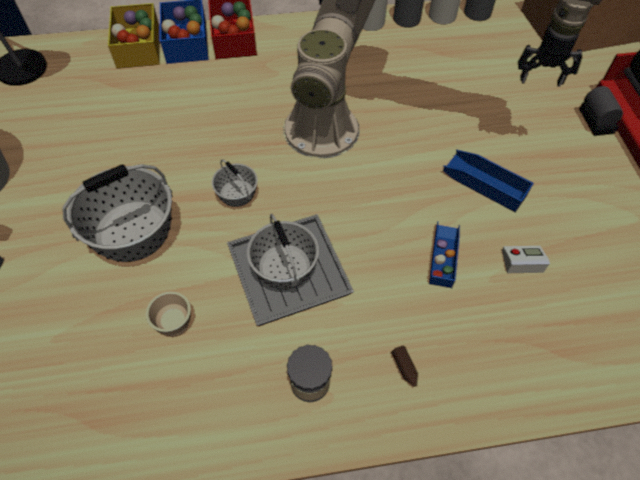

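View pics/top0.png

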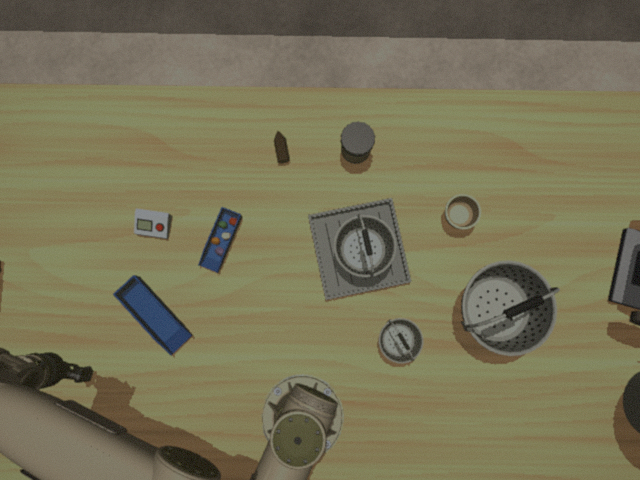

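The scene view shows two blue trays: (444,255), small and holding the stones, and (490,179), larger and empty. In the top view they are at (220,241) and (155,314). There are three colanders in the top view: (365,246), middle-sized and in the drip tray; (402,341), small; and (508,308), large. I choose (220,241) and (365,246), and check both in one close crop.

```bash
cat > h.py <<'E'
from workcell import env
import cv2,numpy as np
CAL={c:env.calibration(c) for c in ("scene","top")}
def ray(c,px):
    K,T=np.array(CAL[c]["K"]),np.array(CAL[c]["T"])
    return T[:3,3],T[:3,:3]@np.linalg.solve(K,[px[0],px[1],1.])
def at_z(c,px,z):
    o,d=ray(c,px); return o+d*(z-o[2])/d[2]
def proj(c,P):
    K,T=np.array(CAL[c]["K"]),np.array(CAL[c]["T"])
    p=K@(T[:3,:3].T@(np.array(P,float)-T[:3,3])); return p[:2]/p[2]
def tri(pa,pb):
    o1,d1=ray("scene",pa);o2,d2=ray("top",pb)
    A=np.stack([d1,-d2],1);s=np.linalg.lstsq(A,o2-o1,rcond=None)[0]
    return (o1+d1*s[0]+o2+d2*s[1])/2,np.linalg.norm(o1+d1*s[0]-o2-d2*s[1])
E
python3 - <<'E'
from h import *
s=cv2.imread("pics/scene0.png");t=cv2.imread("pics/top0.png")
a=cv2.resize(s[215:295,410:480],None,fx=5,fy=5,interpolation=3)   #350x400
b=cv2.resize(t[200:280,190:250],None,fx=5,fy=5,interpolation=3)
c=cv2.resize(s[210:290,235:335],None,fx=4,fy=4,interpolation=3)[:250]
o=np.zeros((600,800,3),np.uint8);
o[:400,:350]=a;o[:400,350:650]=b
d=cv2.resize(t[205:285,325:405],None,fx=2.4,fy=2.4,interpolation=3);o[400:592,:192]=d
e=cv2.resize(s[210:290,235:335],None,fx=2.4,fy=2.4,interpolation=3);o[400:592,200:440]=e
cv2.imwrite("pics/crop0.png",o)
hsv=cv2.cvtColor(t,cv2.COLOR_BGR2HSV)
m=((hsv[...,0]>100)&(hsv[...,0]<130)&(hsv[...,1]>90)).astype(np.uint8)
m=cv2.morphologyEx(m,cv2.MORPH_CLOSE,np.ones((9,9)))
n,l,st,ce=cv2.connectedComponentsWithStats(m)
for i in range(1,n):
    if st[i,4]>300:
        pts=np.argwhere(l==i)[:,::-1].astype(np.float32);r=cv2.minAreaRect(pts);box=cv2.boxPoints(r)
        print(st[i],r,[np.round(at_z("top",p,.02),3).tolist() for p in box])
m=at_z
print("tray centre",at_z("top",(220,241),.02),at_z("scene",(444,255),.02))
print("grip tri",tri((281,234),(366,242)))
E
```

```text
[ 201  208   39   64 1225] ((219.1893310546875, 239.24557495117188), (20.692310333251953, 61.846160888671875), 22.61986541748047) [[0.423, 0.309, 0.02], [0.591, 0.247, 0.02], [0.568, 0.191, 0.02], [0.4, 0.253, 0.02]]
[ 114  276   77   78 2381] ((151.67616271972656, 314.6871643066406), (83.48599243164062, 29.342178344726562), 46.7357063293457) [[0.331, 0.55, 0.02], [0.39, 0.492, 0.02], [0.22, 0.319, 0.02], [0.164, 0.376, 0.02]]
tray centre [0.48996369 0.24777954 0.02      ] [0.50177202 0.24397007 0.02      ]
grip tri (array([ 0.47357047, -0.16571942,  0.1671843 ]), np.float64(0.002107847376961027))
```

View pics/crop0.png

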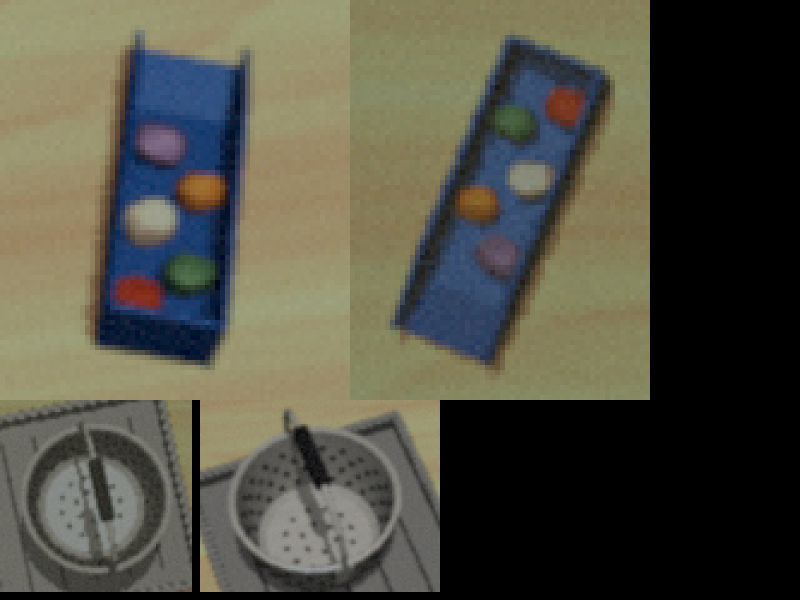

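The crop shows the small tray holding five stones. Its ramped, open pouring end is the one nearer the robot (top px about (209,269)), and the walled end is at (232,211). The middle-sized colander stands in the drip tray, with its arch running roughly along world x. The rows can only turn about the tool's z axis, so the tray must be tipped by letting it pivot between the pads. I'll grip it near the walled end.

```bash
python3 - <<'E'
from h import *
from scipy.optimize import least_squares
obs=[("top",(222,207.6),(-.09,-1,.04)),("top",(241.6,215),(-.09,1,.04)),("top",(199.6,265),(.09,-1,.024)),("top",(218.4,273),(.09,1,.024)),
("scene",(429.4,284),(-.09,-1,0)),("scene",(452,287.6),(-.09,1,0)),("scene",(437.6,221.6),(.09,-1,.024)),("scene",(459.4,225),(.09,1,.024))]
def f(p,sg):
    r=[]
    for c,px,(x,s,z) in obs:
        y=.03*s*(sg if c=="top" else -sg if False else sg); co,si=np.cos(p[2]),np.sin(p[2])
        r+=list(proj(c,(p[0]+co*x-si*y,p[1]+si*x+co*y,z))-px)
    return np.array(r)
for sg in (1,-1):
    s=least_squares(f,[.495,.25,2.8],args=(sg,)); print(sg,s.x,np.degrees(s.x[2]),np.round(s.fun,1))
a=tri((276.7,222.5),(361.7,229.2));b=tri((285.8,245.4),(371.7,255))
print("grip ends",a,b)
print(at_z("top",(361.7,229.2),.178),at_z("top",(371.7,255),.178))
print("rim centre top", at_z("top",(325+98/2.4,205+100/2.4),.099))
E
```

```text
1 [0.49229551 0.24737773 2.79272417] 160.01130841227794 [ -0.8  -0.8  -1.2  -0.9  -1.2   0.3  -0.7  -0.3  22.4   3.6 -23.9  -4.1
  21.    3.  -23.4  -4.1]
-1 [0.49282565 0.24737267 2.78585014] 159.61745530924762 [ 18.6   6.4 -20.2  -8.3  17.9   7.5 -20.2  -8.   -1.5  -0.5  -0.4   0.2
  -1.3  -0.5  -0.5  -0.1]
grip ends (array([ 0.49468884, -0.16109885,  0.24312756]), np.float64(0.02664654563523358)) (array([ 0.45064383, -0.17199535,  0.08501103]), np.float64(0.030363933799342106))
[ 0.50604869 -0.1524398   0.178     ] [ 0.43824891 -0.17877497  0.178     ]
rim centre top [ 0.46971086 -0.16960959  0.099     ]
```

```bash
python3 -m pendant '[[1,-0.04,-0.0176,0,0],[1,-0.04,-0.0176,0,0],[1,-0.04,-0.0176,0,0],[1,-0.04,-0.0176,0,0],[1,-0.04,-0.0176,0,0],[1,-0.04,-0.0176,0,0],[1,-0.04,-0.0176,0,0],[1,-0.04,-0.0176,0,0]]' 20; python3 -m pendant '[[1,-0.04,-0.0176,0.02,0],[1,-0.04,-0.0176,0.02,0],[1,-0.04,-0.0176,0.02,0],[1,-0.041,-0.0174,0.02,0],[1,0,0,0.02,0.082],[1,0,0,0,0]]'; python3 -c "
from h import *
s=env.get_state();print(s['clock'],s['tcp_pos'],s['orientation'],s['finger_gap'],s['joint_pos'])"
```

```text
clock: 2.0
tcp_pos: [0.4256, 0.3318, 0.2502]
orientation: [0.0, 0.135, 0.991, 0.0]
wrist_force: [0.4, -0.1, 0.0]
finger_gap: 0.0853
grip_force: 0.0
clock: 2.75
tcp_pos: [0.5599, 0.2213, 0.1481]
orientation: [-0.002, 0.176, 0.984, -0.001]
wrist_force: [-0.2, -0.2, 0.0]
finger_gap: 0.0855
grip_force: 0.0
2.75 [0.55985045 0.22125165 0.1480823 ] [-1.90655371e-03  1.75621537e-01  9.84455631e-01 -7.41952332e-04] 0.08553453041456151 [ 2.42978104e-01  4.14332616e-01 -6.04441667e-02  1.10010643e+00
  1.97917239e-04  5.96052612e-01]
```

```bash
python3 -m pendant '[[1,0,0,0.035,0],[1,0,0,0.035,0],[1,0,0,0.03,0],[1,0,0,0.012,0],[1,0,0,0.012,0],[1,0,0,0,0]]'; python3 -c "
from h import *
im=env.read_camera('scene');cv2.imwrite('pics/s1.png',cv2.resize(im[200:310,380:500,::-1],None,fx=5,fy=5,interpolation=3))"
```

```text
clock: 3.5
tcp_pos: [0.5608, 0.2223, 0.0261]
orientation: [-0.0, 0.175, 0.985, 0.0]
wrist_force: [-0.5, 0.3, 0.7]
finger_gap: 0.0856
grip_force: 0.0
```

View pics/s1.png

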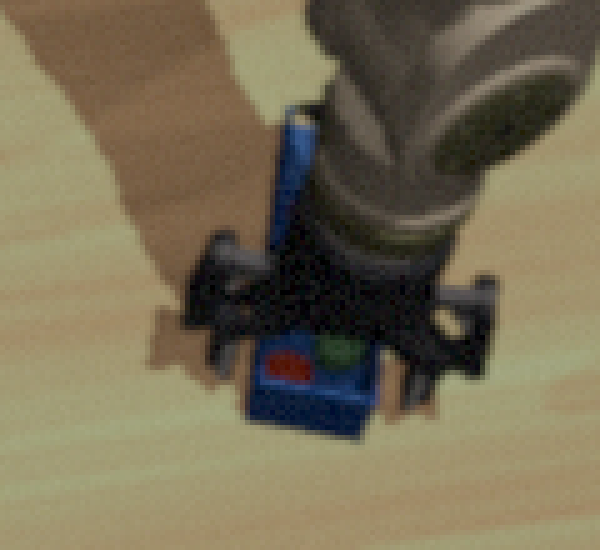

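The fingers straddle the tray's walled end (crop px about (225,340) and (415,370)) with a clear gap on both sides. I'll close lightly and then raise a little to see whether the tray pivots.

```bash
python3 -m pendant '[[-1,0,0,0,0],[-1,0,0,0,0],[-1,0,0,0,0],[-1,0,0,0,0]]' 20;  python3 -m pendant '[[-1,0,0,-0.01,0],[-1,0,0,-0.01,0],[-1,0,0,-0.01,0],[-1,0,0,0,0]]' 20; python3 -c "
from h import *
s=env.get_state();print(s['ft_torque'],s['wrist_force'])
im=env.read_camera('scene');a=cv2.resize(im[200:310,380:480,::-1],None,fx=4,fy=4,interpolation=3)
im=env.read_camera('top');b=cv2.resize(im[190:300,180:270,::-1],None,fx=4,fy=4,interpolation=3)
cv2.imwrite('pics/s2.png',np.hstack([a,b]))"
```

```text
clock: 4.05
tcp_pos: [0.5616, 0.2222, 0.0271]
orientation: [0.001, 0.175, 0.984, 0.0]
wrist_force: [0.1, -0.6, 5.9]
finger_gap: 0.0593
grip_force: 23.4
clock: 4.55
tcp_pos: [0.5617, 0.2223, 0.0572]
orientation: [0.001, 0.175, 0.984, 0.0]
wrist_force: [-1.1, -0.7, -2.1]
finger_gap: 0.0594
grip_force: 22.6
[-0.03629731 -0.15882323 -0.02298665] [-1.07852096 -0.65976812 -2.11491224]
```

View pics/s2.png

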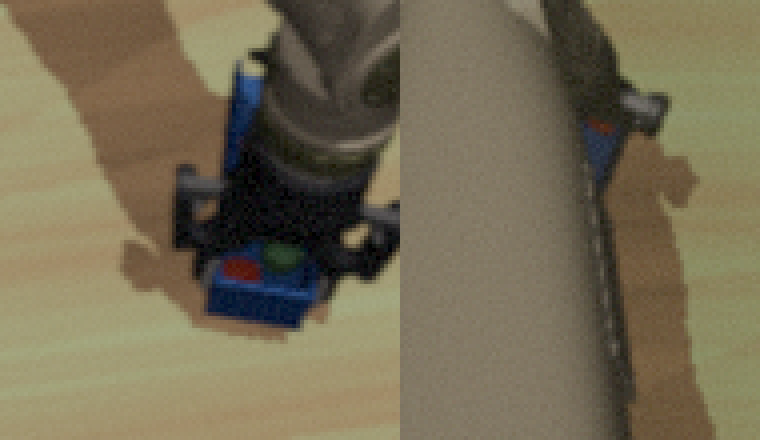

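```bash
cat >> h.py <<'E'
GX,GZ=-.073,.027
def tray_px(c,th,pts,tcp=None,q=None):
    s=env.get_state(); p=np.array(s["tcp_pos"]);w,x,y,z=s["orientation"]
    az=2*np.arctan2(y,x); u=np.array([np.cos(az),np.sin(az),0]);v=np.array([-u[1],u[0],0]);k=np.array([0,0,1.])
    a=np.radians(th); X=u*np.cos(a)-k*np.sin(a); Z=u*np.sin(a)+k*np.cos(a)
    return [np.round(proj(c,p+X*(q[0]-GX)+v*q[1]+Z*(q[2]-GZ)),1).tolist() for q in pts]
E
python3 -c "
from h import *
for th in (0,5,10,15,25): print(th,tray_px('scene',th,[(-.09,.03,0),(-.09,-.03,0),(-.09,.03,.04),(.09,.03,.024),(.09,-.03,.024)]))"
```

```text
0 [[429.9, 277.9], [454.0, 282.1], [432.8, 269.9], [438.2, 214.6], [461.1, 218.4]]
5 [[430.0, 278.3], [454.1, 282.6], [432.9, 269.2], [437.2, 218.0], [459.9, 221.8]]
10 [[430.0, 278.7], [454.2, 283.0], [433.1, 268.4], [436.1, 221.7], [458.7, 225.4]]
15 [[430.1, 279.0], [454.3, 283.3], [433.2, 267.7], [435.1, 225.6], [457.5, 229.4]]
25 [[430.2, 279.4], [454.6, 283.7], [433.5, 266.2], [433.0, 234.2], [455.1, 237.9]]
```

The lip shows at scene px about (440,215), which matches a tilt of 0°, so the 20 N grip holds the tray level. I'll lower it to just above the shelf and test whether a wider finger target gives a weaker grip.

```bash
python3 -m pendant '[[-1,0,0,0.012,0],[-1,0,0,0.012,0],[-1,0,0,0,0]]' 20;  python3 -m pendant '[[0.33,0,0,0,0],[0.33,0,0,0,0]]' 20;python3 -m pendant '[[0.37,0,0,0,0],[0.37,0,0,0,0]]' 20; python3 -c "
from h import *
s=env.get_state();print(s['ft_torque'],s['finger_gap'])"
```

```text
clock: 5.03
tcp_pos: [0.5592, 0.2217, 0.0298]
orientation: [-0.002, 0.175, 0.984, -0.001]
wrist_force: [-0.4, 0.5, -3.0]
finger_gap: 0.0598
grip_force: 22.8
clock: 5.28
tcp_pos: [0.5612, 0.2222, 0.0323]
orientation: [0.0, 0.175, 0.984, 0.0]
wrist_force: [-0.2, 0.6, -2.9]
finger_gap: 0.0595
grip_force: 22.8
clock: 5.52
tcp_pos: [0.5611, 0.2222, 0.0323]
orientation: [0.0, 0.175, 0.984, 0.0]
wrist_force: [1.1, 0.6, -2.7]
finger_gap: 0.0599
grip_force: 22.8
[-0.05421562 -0.1406422  -0.02844621] 0.05992063392123011
```

```bash
for i in 1; do python3 -m pendant '[[0.385,0,0,0,0],[0.385,0,0,0,0]]' | egrep 'gap|grip|force|tcp'; python3 -m pendant '[[0.395,0,0,0,0],[0.395,0,0,0,0]]' | egrep 'gap|grip|force|tcp'; python3 -m pendant '[[0.405,0,0,0,0],[0.405,0,0,0,0]]' | egrep 'gap|grip|force|tcp'; done
```

```text
tcp_pos: [0.5609, 0.2221, 0.0321]
wrist_force: [-0.3, 0.8, -2.7]
finger_gap: 0.0593
grip_force: 22.8
tcp_pos: [0.5608, 0.2221, 0.032]
wrist_force: [-0.9, -0.7, -2.6]
finger_gap: 0.0597
grip_force: 22.8
tcp_pos: [0.5609, 0.2221, 0.0322]
wrist_force: [-0.8, -0.9, -0.0]
finger_gap: 0.0599
grip_force: 0.4
```

There is no weaker grip to be had: the force drops straight from 22.8 N to nothing between targets 0.395 and 0.405. The tray has fallen about 5 mm, back onto the shelf. I'll regrip it at the very back upper corner instead. A small pad patch and a longer arm should let it swing at 20 N, while 120 N would hold it in transit.

```bash
python3 -m pendant '[[1,0,0,0,0],[1,0,0,0,0],[1,0,0,-0.015,0],[1,-0.019,0,0,0],[1,0,0,0,0]]' 20; python3 -m pendant '[[-1,0,0,0,0],[-1,0,0,0,0],[-1,0,0,0,0],[-1,0,0,0,0]]' 20; python3 -m pendant '[[-1,0,0,-0.01,0],[-1,0,0,-0.01,0],[-1,0,0,0,0],[-1,0,0,0,0]]' 20; python3 -c "
from h import *
s=env.get_state();print(s['ft_torque'],s['finger_gap'])"
```

```text
clock: 6.9
tcp_pos: [0.5804, 0.2154, 0.0484]
orientation: [0.001, 0.176, 0.984, 0.001]
wrist_force: [-0.2, -0.7, 0.1]
finger_gap: 0.0853
grip_force: 0.0
clock: 7.4
tcp_pos: [0.578, 0.2157, 0.0472]
orientation: [-0.0, 0.175, 0.985, -0.0]
wrist_force: [-3.3, 0.1, 5.3]
finger_gap: 0.0586
grip_force: 21.6
clock: 7.9
tcp_pos: [0.579, 0.2155, 0.0671]
orientation: [0.0, 0.176, 0.984, 0.0]
wrist_force: [0.0, -0.1, -2.3]
finger_gap: 0.0591
grip_force: 22.0
[-0.0680267  -0.10299022  0.00081667] 0.059103414638440446
```

```bash
python3 -m pendant '[[-1,0,0,-0.01,0],[-1,0,0,-0.01,0],[-1,0,0,0,0],[-1,0,0,0,0]]' 20; python3 -c "
from h import *
s=env.get_state();print(s['ft_torque'],s['finger_gap'])
im=env.read_camera('scene');a=cv2.resize(im[180:310,380:500,::-1],None,fx=4,fy=4,interpolation=3)
cv2.imwrite('pics/s3.png',a)
import h
h.GX,h.GZ=-.091,.047
for th in (0,5,10,15,20,30): print(th,[[round((p[0]-380)*4),round((p[1]-180)*4)] for p in tray_px('scene',th,[(-.09,.03,0),(-.09,-.03,0),(.09,.03,.024),(.09,-.03,.024)])])"
```

```text
clock: 8.4
tcp_pos: [0.5789, 0.2156, 0.0872]
orientation: [0.0, 0.175, 0.984, 0.0]
wrist_force: [0.4, 0.2, -1.8]
finger_gap: 0.0593
grip_force: 22.1
[-0.04489585 -0.20355092  0.02390988] 0.059271173141461096
0 [[202, 384], [300, 401], [236, 130], [328, 145]]
5 [[202, 390], [299, 407], [231, 147], [322, 162]]
10 [[202, 395], [299, 412], [226, 166], [317, 181]]
15 [[201, 400], [299, 418], [221, 185], [312, 200]]
20 [[201, 405], [298, 422], [216, 205], [306, 220]]
30 [[200, 413], [299, 430], [207, 248], [296, 263]]
```

View pics/s3.png

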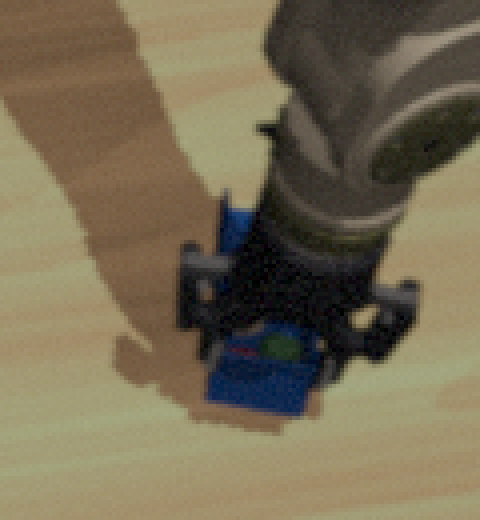

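The lip corner is at crop px (224,190), a tilt of about 15° with the lip on the shelf, so the tray now pivots freely at 20 N. I'll raise it to about 40° with the lip on the shelf, then clamp hard for the transit.

```bash
python3 -m pendant '[[-1,0.003,0,-0.01,0],[-1,0.003,0,-0.01,0],[-1,0.004,0,-0.01,0],[-1,0.004,0,-0.01,0],[-1,0.005,0,-0.01,0],[-1,0.005,0,-0.008,0],[-1,0.005,0,-0.007,0],[-1,0,0,0,0]]' 20; python3 -m pendant '[[-1,0,0,0,0],[-1,0,0,0,0],[-1,0,0,0,0],[-1,0,0,-0.015,0],[-1,0,0,-0.015,0],[-1,0,0,0,0]]' 120; python3 -c "
from h import *
s=env.get_state();print(s['ft_torque'],s['finger_gap'])
im=env.read_camera('scene');a=cv2.resize(im[180:310,380:500,::-1],None,fx=4,fy=4,interpolation=3)
cv2.imwrite('pics/s4.png',a)
import h
h.GX,h.GZ=-.086,.047
for th in (0,20,30,40,50,60): print(th,[[round((p[0]-380)*4),round((p[1]-180)*4)] for p in tray_px('scene',th,[(-.09,.03,0),(-.09,-.03,0),(.09,.03,.024),(.09,-.03,.024)])])"
```

```text
clock: 9.45
tcp_pos: [0.5515, 0.2259, 0.1528]
orientation: [0.001, 0.175, 0.985, 0.0]
wrist_force: [0.5, 0.5, -1.4]
finger_gap: 0.059
grip_force: 22.4
clock: 10.2
tcp_pos: [0.553, 0.2259, 0.1846]
orientation: [0.002, 0.175, 0.984, 0.001]
wrist_force: [0.5, -0.9, -0.9]
finger_gap: 0.0537
grip_force: 126.3
[-0.07987525 -0.1603185  -0.01512672] 0.05370597628446673
0 [[236, 270], [338, 288], [269, 9], [366, 25]]
20 [[235, 289], [338, 307], [248, 90], [342, 105]]
30 [[235, 296], [339, 314], [238, 134], [332, 150]]
40 [[236, 300], [340, 318], [229, 180], [322, 196]]
50 [[237, 302], [342, 320], [220, 228], [313, 243]]
60 [[238, 302], [344, 320], [212, 274], [305, 290]]
```

View pics/s4.png

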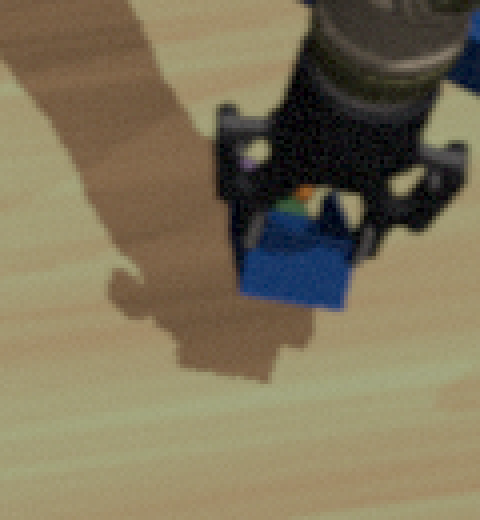

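```bash
python3 -m pendant '[[-1,0,0,0,0]]' 120|egrep 'force|gap|tcp';python3 -m pendant '[[-1,0,0,0,0]]' 120|egrep 'force|gap|tcp'; python3 -c "
from h import *
import h
h.GX,h.GZ=-.086,.047
for th in (0,20,30,40,50,60,70): print(th,[[round((p[0]-380)*4),round((p[1]-180)*4)] for p in tray_px('scene',th,[(-.09,.03,0),(-.09,.03,.04),(-.09,-.03,0),(-.09,-.03,.04)])])
print(tray_px('top',30,[(-.09,.03,0),(.09,.03,.012),(.09,-.03,.012)]),tray_px('top',60,[(-.09,.03,0),(.09,.03,.012),(.09,-.03,.012)]))
for c in ('scene','top'):
  im=env.read_camera(c);cv2.imwrite(f'pics/w_{c}.png',im[:,:,::-1])
  for n in range(1,6): print(c,n,[(np.round(d['centre']).tolist(),round(d['score'],2)) for d in env.recognise(c,f'stone{n}')][:5])
"
```

```text
tcp_pos: [0.5514, 0.2255, 0.182]
wrist_force: [0.9, -0.8, -1.6]
finger_gap: 0.0536
grip_force: 126.1
tcp_pos: [0.5511, 0.2255, 0.1815]
wrist_force: [-0.1, -0.4, -1.6]
finger_gap: 0.0536
grip_force: 126.1
0 [[234, 270], [247, 233], [336, 288], [352, 251]]
20 [[233, 289], [247, 235], [336, 307], [352, 252]]
30 [[233, 296], [247, 235], [337, 314], [353, 253]]
40 [[234, 300], [248, 234], [338, 318], [353, 252]]
50 [[235, 302], [248, 234], [340, 320], [354, 252]]
60 [[237, 302], [248, 232], [342, 320], [354, 250]]
70 [[239, 299], [249, 231], [345, 317], [355, 249]]
[[235.2, 207.5], [217.5, 265.8], [197.9, 258.1]] [[236.4, 200.8], [230.9, 242.7], [212.0, 235.4]]
scene 1 [([284.0, 252.0], 0.2)]
scene 2 [([284.0, 252.0], 0.2)]
scene 3 [([284.0, 252.0], 0.2)]
scene 4 [([284.0, 252.0], 0.2)]
scene 5 [([284.0, 252.0], 0.2)]
top 1 [([147.0, 224.0], 0.73)]
top 2 [([147.0, 224.0], 0.73)]
top 3 [([147.0, 224.0], 0.73)]
top 4 [([147.0, 224.0], 0.73)]
top 5 [([147.0, 224.0], 0.73)]
```

Blue pixels would appear left of the finger at (212,274) if the tilt were 60° or more. They don't, so the tilt is about 40° and the tray is held with the stones in it. Next I raise it and turn it toward the pouring azimuth, perpendicular to the arch.

```bash
python3 -m pendant '[[-1,0,0,-0.015,0],[-1,0,0,-0.02,0],[-1,0,0,-0.02,0],[-1,0,0,-0.02,0],[-1,0,0,-0.02,0],[-1,0,0,-0.015,0],[-1,0,0,-0.01,-0.05],[-1,0,0,0,-0.1]]' 120|egrep 'force|gap|tcp'; python3 -c "
from h import *
import h
h.GX,h.GZ=-.086,.047
for c in ('scene','top'):
  im=env.read_camera(c);cv2.imwrite(f'pics/v_{c}.png',im[:,:,::-1])
  hsv=cv2.cvtColor(im,cv2.COLOR_RGB2HSV);m=((hsv[...,0]>100)&(hsv[...,0]<130)&(hsv[...,1]>90)&(hsv[...,2]>40)).astype(np.uint8)
  n,l,st,ce=cv2.connectedComponentsWithStats(m)
  print(c,[st[i].tolist() for i in range(1,n) if st[i,4]>25])
  for th in (20,30,40,50,60): print(th,tray_px(c,th,[(-.09,.03,0),(-.09,-.03,0),(.09,.03,.024),(.09,-.03,.024)]))
"
```

```text
tcp_pos: [0.552, 0.2257, 0.3038]
wrist_force: [-0.2, 0.6, -1.7]
finger_gap: 0.0536
grip_force: 126.2
scene [[159, 0, 49, 63, 1834], [444, 150, 24, 25, 324], [500, 169, 33, 42, 588], [451, 205, 30, 21, 540]]
20 [[450.3, 224.7], [478.3, 225.8], [441.1, 172.3], [466.4, 173.3]]
30 [[450.9, 226.4], [479.1, 227.5], [439.5, 184.8], [464.6, 185.8]]
40 [[451.6, 227.4], [480.0, 228.6], [438.3, 197.5], [463.3, 198.5]]
50 [[452.5, 227.8], [481.0, 229.0], [437.6, 210.4], [462.4, 211.4]]
60 [[453.3, 227.5], [482.1, 228.7], [437.2, 223.1], [462.1, 224.1]]
top [[114, 276, 47, 69, 933]]
20 [[226.5, 199.0], [203.3, 194.0], [212.2, 269.4], [189.2, 264.3]]
30 [[226.9, 196.0], [203.6, 190.9], [215.7, 263.9], [193.2, 258.9]]
40 [[227.2, 193.1], [203.8, 188.0], [219.2, 257.0], [197.1, 252.1]]
50 [[227.3, 190.5], [203.8, 185.4], [222.7, 248.7], [200.9, 243.9]]
60 [[227.2, 188.3], [203.7, 183.2], [226.1, 239.5], [204.5, 234.7]]
```

```bash
python3 -m pendant '[[-1,0,0,0,-0.143],[-1,0,0,0,-0.143],[-1,0,0,0,-0.143],[-1,0,0,0,-0.143],[-1,0,0,0,-0.143],[-1,0,0,0,-0.143],[-1,0,0,0,-0.143],[-1,0,0,0,-0.143]]' >/dev/null; python3 -m pendant '[[-1,0,0,0,-0.143],[-1,0,0,0,-0.143],[-1,0,0,0,-0.143],[-1,0,0,0,-0.143],[-1,0,0,0,-0.143],[-1,0,0,0,-0.143],[-1,0,0,0,-0.143],[-1,0,0,0,0]]';  python3 -m pendant '[[-1,0.01,0.018,0,0],[-1,0.02,0.034,0,0],[-1,0.02,0.034,0,0],[-1,0.02,0.034,0,0],[-1,0.022,0.034,0,0],[-1,0.02,0.034,0,0],[-1,0.02,0.027,0,0],[-1,0,0,0,0]]'; python3 -c "
from h import *
import h
h.GX,h.GZ=-.086,.047
print(env.get_state()['joint_pos'])
for c in ('scene','top'):
  im=env.read_camera(c);cv2.imwrite(f'pics/u_{c}.png',im[:,:,::-1])
  hsv=cv2.cvtColor(im,cv2.COLOR_RGB2HSV);m=((hsv[...,0]>100)&(hsv[...,0]<130)&(hsv[...,1]>90)&(hsv[...,2]>40)).astype(np.uint8)
  n,l,st,ce=cv2.connectedComponentsWithStats(m)
  print(c,[st[i].tolist() for i in range(1,n) if st[i,4]>25])
  for th in (20,30,40,50,60): print(th,tray_px(c,th,[(-.09,.03,0),(-.09,-.03,0),(.09,.03,.024),(.09,-.03,.024)]))
a=cv2.imread('pics/u_scene.png')[130:330,200:450];b=cv2.imread('pics/u_top.png')[130:330,200:400]
cv2.imwrite('pics/s5.png',np.hstack([cv2.resize(a,(500,400),interpolation=3),cv2.resize(b[:, :150],(300,400),interpolation=3)]))
"
```

```text
clock: 14.2
tcp_pos: [0.5513, 0.2256, 0.302]
orientation: [0.0, 0.825, -0.566, -0.0]
wrist_force: [-0.4, -0.2, -1.5]
finger_gap: 0.0533
grip_force: 126.2
clock: 15.2
tcp_pos: [0.3979, 0.0234, 0.3024]
orientation: [-0.0, 0.824, -0.567, 0.0]
wrist_force: [-0.1, 1.0, -2.3]
finger_gap: 0.0535
grip_force: 126.5
[-1.43395671e-01 -4.26134702e-02 -2.42455852e-01  1.37051446e+00
 -8.19579192e-05 -2.07881590e+00]
scene [[159, 0, 49, 63, 1830], [444, 150, 89, 61, 2519], [306, 156, 68, 74, 2038]]
20 [[373.1, 179.7], [359.1, 161.9], [304.5, 221.4], [291.8, 202.5]]
30 [[375.9, 177.3], [361.8, 159.6], [311.1, 225.0], [298.5, 206.4]]
40 [[378.5, 174.8], [364.3, 157.1], [319.1, 226.9], [306.5, 208.7]]
50 [[380.7, 172.1], [366.4, 154.4], [328.0, 227.2], [315.5, 209.2]]
60 [[382.6, 169.3], [368.2, 151.6], [337.8, 225.9], [325.3, 208.2]]
top [[304, 247, 35, 27, 553], [114, 276, 77, 78, 2016]]
20 [[280.3, 257.5], [288.5, 280.3], [346.9, 235.0], [355.3, 257.0]]
30 [[277.5, 258.3], [285.7, 281.2], [340.5, 238.7], [348.6, 260.3]]
40 [[274.9, 259.0], [283.1, 282.0], [332.7, 242.6], [340.7, 263.9]]
50 [[272.6, 259.4], [280.9, 282.6], [323.9, 246.6], [331.8, 267.7]]
60 [[270.8, 259.7], [279.1, 283.0], [314.3, 250.8], [322.1, 271.8]]
```

View pics/s5.png

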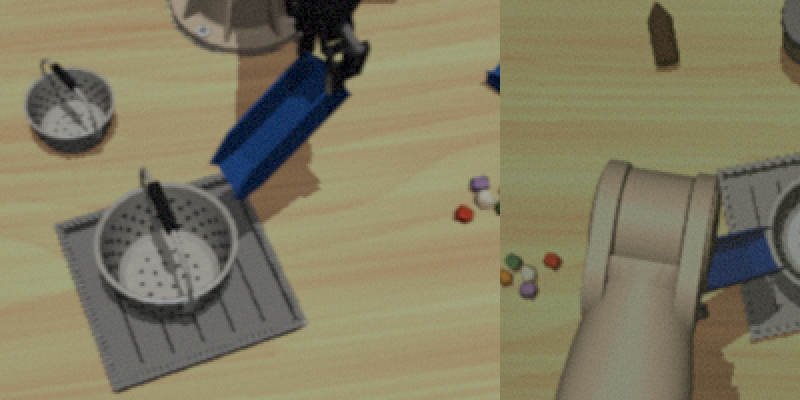

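The stones slid out earlier: they lie on the shelf around scene px (440,221) and top px (214,267). The tray hangs empty at about 40°, with its lip near the drip tray. To mend this I'll set the tray down near the stones, reload it, then tip it again, this time carrying it level.

```bash
python3 -m pendant '[[-1,-0.02,-0.03,0.03,0],[-1,-0.02,-0.03,0.03,0],[-1,-0.02,-0.03,0.03,0],[-1,-0.018,-0.028,0.03,0],[-1,0,0,0.02,0],[-1,-0.005,0,0.015,0],[-1,-0.005,0,0.013,0],[-1,0,0,0,0]]' 60; python3 -m pendant '[[-1,-0.008,0,0.015,0],[-1,-0.008,0,0.015,0],[-1,-0.008,0,0.015,0],[-1,-0.008,0,0.013,0],[-1,-0.006,0,0.01,0],[-1,-0.006,0,0.01,0],[-1,0,0,0,0]]' 25; python3 - <<'E'
from h import *
print(env.get_state()["ft_torque"])
im=env.read_camera("top");cv2.imwrite("pics/t6.png",im[:,:,::-1]);im2=env.read_camera("scene");cv2.imwrite("pics/s6.png",im2[:,:,::-1])
hsv=cv2.cvtColor(im2,cv2.COLOR_RGB2HSV);m=((hsv[...,0]>100)&(hsv[...,0]<130)&(hsv[...,1]>90)&(hsv[...,2]>40)).astype(np.uint8)
n,l,st,ce=cv2.connectedComponentsWithStats(m);print([st[i].tolist() for i in range(1,n) if st[i,4]>25])
for n in range(1,6):
  for c in ("top","scene"):
    env.read_camera(c)
    print(n,c,[(np.round(d["centre"],1).tolist(),np.round(at_z(c,d["centre"],.011)[:2],4).tolist(),round(d["score"],2)) for d in env.recognise(c,f"stone{n}")][:6])
    if n==1: pass
  break
E
```

```text
clock: 16.3
tcp_pos: [0.4767, 0.1496, 0.1336]
orientation: [0.0, 0.826, -0.564, -0.0]
wrist_force: [0.2, -0.2, 0.2]
finger_gap: 0.0534
grip_force: 127.0
clock: 17.18
tcp_pos: [0.4601, 0.1904, 0.055]
orientation: [0.001, 0.826, -0.564, -0.001]
wrist_force: [-1.2, -0.3, 1.3]
finger_gap: 0.0534
grip_force: 111.5
[-0.39960343 -0.14678676 -0.05616918]
[[159, 0, 49, 63, 1833], [464, 155, 69, 56, 1887], [357, 233, 69, 50, 1662]]
1 top []
1 scene [([452.5, 234.5], [0.4381, 0.2866], 0.58), ([455.5, 224.9], [0.4094, 0.3031], 0.36)]
```

```bash
python3 -m pendant '[[0.36,0,0,0,0],[0.38,0,0,0,0],[0.38,0,0,0.004,0],[0.38,0,0,0.003,0]]' 20;  python3 -m pendant '[[0.5,0,0,0,0],[1,0,0,0,0],[1,0,0,-0.02,0],[1,-0.02,-0.01,-0.03,0],[1,-0.04,0.0,-0.03,0],[1,-0.045,0,0,0]]' 20; python3 - <<'E'
from h import *
for c in ("top","scene"):
    im=env.read_camera(c);cv2.imwrite(f"pics/{c}7.png",im[:,:,::-1])
a=cv2.imread("pics/scene7.png")[195:295,330:480];b=cv2.imread("pics/top7.png")[195:295,190:310]
cv2.imwrite("pics/v7.png",np.vstack([np.pad(cv2.resize(a,None,fx=3,fy=3,interpolation=3),((0,0),(0,150),(0,0))),cv2.resize(b,(360,300),interpolation=3) if 0 else np.pad(cv2.resize(b,(360,300),interpolation=3),((0,0),(0,240),(0,0)))]))
E
```

```text
clock: 17.98
tcp_pos: [0.4611, 0.1905, 0.0488]
orientation: [-0.0, 0.826, -0.564, -0.0]
wrist_force: [-3.6, 0.3, 14.0]
finger_gap: 0.0587
grip_force: 16.2
clock: 18.73
tcp_pos: [0.4341, 0.2933, 0.1318]
orientation: [-0.002, 0.825, -0.565, 0.001]
wrist_force: [0.0, 1.0, -0.4]
finger_gap: 0.0852
grip_force: 0.0
```

View pics/v7.png

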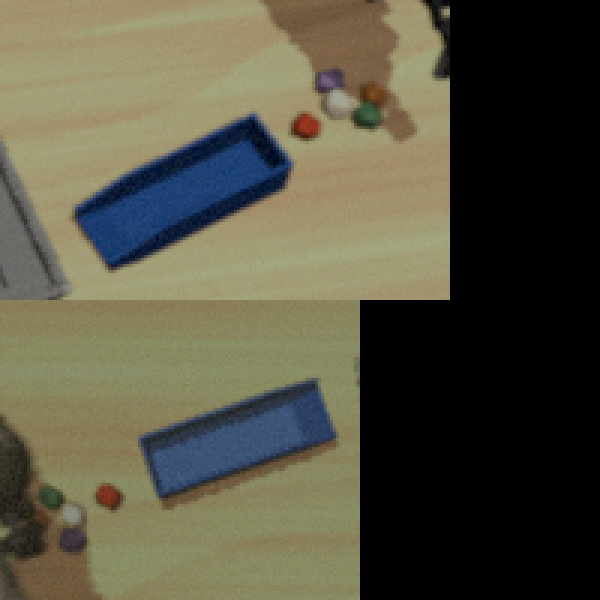

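The tray now stands flat and empty, with its back end at scene px about (420,242). The stones in scene px are violet (440,222), cream (443,229), red (432,237), orange (454,226) and green (453,233). I'll refine these by colour, and refine the tray pose too.

```bash
cat > st.py <<'E'
from h import *
def stones(c,im,c0):
    out={}
    hsv=cv2.cvtColor(cv2.GaussianBlur(im,(3,3),0),cv2.COLOR_RGB2HSV).astype(int);h,s,v=hsv[...,0],hsv[...,1],hsv[...,2]
    ms={"red":((h<6)|(h>174))&(s>140)&(v>90),"green":(h>45)&(h<85)&(s>80)&(v<140),"orange":(h>7)&(h<16)&(s>170)&(v>60),"violet":(h>118)&(h<165)&(s>40)&(v>60),"cream":(s<60)&(v>150)}
    for k,m in ms.items():
        n,l,st,ce=cv2.connectedComponentsWithStats(m.astype(np.uint8))
        out[k]=[(np.round(ce[i],1).tolist(),int(st[i,4]),np.round(at_z(c,ce[i],.011)[:2],3).tolist()) for i in range(1,n) if st[i,4]>12 and np.linalg.norm(ce[i]-c0)<45]
    return out
E
python3 - <<'E'
from st import *
from scipy.optimize import least_squares
for c,c0 in (("scene",(442,229)),("top",(212,268))):
    for k,v in stones(c,cv2.imread(f"pics/{c}7.png")[:,:,::-1].copy(),c0).items(): print(c,k,v)
obs=[("scene",(355.3,265.7),(.09,-1,.024)),("scene",(414.3,233.3),(-.09,-1,.04)),("scene",(427.3,250),(-.09,1,.04)),
("top",(237,240.7),(-.09,1,.04)),("top",(244.3,260),(-.09,-1,.04)),("top",(295.7,221.7),(.09,1,.024)),("top",(302,241),(.09,-1,.024))]
def f(p):
    r=[];co,si=np.cos(p[2]),np.sin(p[2])
    for c,px,(x,s,z) in obs: r+=list(proj(c,(p[0]+co*x-si*.03*s,p[1]+si*x+co*.03*s,z))-px)
    return np.array(r)
s=least_squares(f,[.49,.1,5.08]);print(s.x,np.degrees(s.x[2]),np.round(s.fun,1))
E
```

```text
scene red [([431.7, 236.8], 18, [0.437, 0.23])]
scene green [([451.8, 233.0], 40, [0.433, 0.286])]
scene orange [([453.8, 225.8], 29, [0.412, 0.298])]
scene violet [([439.4, 221.3], 41, [0.392, 0.263])]
scene cream [([443.0, 228.2], 26, [0.415, 0.267])]
top red []
top green [([206.4, 260.3], 23, [0.434, 0.287])]
top orange []
top violet []
top cream []
[0.49364597 0.10315754 5.06382124] 290.13558553071766 [-1.5 -1.5 -0.5 -0.9 -0.4 -0.4 -0.9 -0.7 -1.7 -0.3 -0.  -1.2  0.4 -1.2]
```

```bash
python3 -m pendant '[[0.2,0.03,0.01,0.02,0],[0.2,0.03,0.01,0.03,0],[0.2,0,0,0.035,0],[0.2,0,0,0.023,0],[0.2,0,0,0,0],[-1,0,0,0,0],[-1,0,0,0,0],[-1,0,0,0,0]]' 30; python3 -c "
from h import *
s=env.get_state();print(s['orientation'],s['finger_gap'],s['grip_force'])"
```

```text
clock: 19.82
tcp_pos: [0.4365, 0.229, 0.0222]
orientation: [-0.001, 0.826, -0.564, 0.001]
wrist_force: [0.4, -1.1, 4.4]
finger_gap: 0.0241
grip_force: 29.6
[-0.00092146  0.82554933 -0.56432854  0.00086155] 0.02408803162479855 29.617645077050838
```

```bash
python3 -m pendant '[[-1,0,0,-0.045,0],[-1,0.042,-0.004,0,0],[-1,0.041,-0.004,0,0],[-1,0,0,-0.002,0],[0,0,0,0,0],[0,0,0,-0.004,-0.157],[0,-0.052,-0.006,0,0],[0,-0.052,-0.006,0,0]]' ; python3 -m pendant '[[0,-0.052,-0.006,0.01,0],[0,0,0,0,0]]'; python3 - <<'E'
from st import *
im=env.read_camera("scene")
for k,v in stones("scene",im,(435,235)).items(): print(k,v)
E
```

```text
clock: 20.82
tcp_pos: [0.43, 0.2517, 0.0721]
orientation: [-0.0, 0.867, -0.498, -0.0]
wrist_force: [1.5, 0.4, -0.9]
finger_gap: 0.0428
grip_force: 0.0
clock: 21.08
tcp_pos: [0.4067, 0.3012, 0.0613]
orientation: [0.0, 0.869, -0.495, -0.001]
wrist_force: [-0.2, -1.1, 1.3]
finger_gap: 0.0424
grip_force: 0.0
red [([411.2, 244.0], 48, [0.451, 0.171])]
green [([451.5, 232.8], 28, [0.432, 0.285])]
orange []
violet [([439.6, 221.1], 41, [0.391, 0.264])]
cream [([443.1, 227.8], 29, [0.414, 0.268])]
```

```bash
python3 -m pendant '[[0,0.0055,-0.003,0.015,0],[0,0,0,0.024,0],[0,0,0,0,0],[-1,0,0,0,0],[-1,0,0,0,0],[-1,0,0,0,0]]'
```

```text
clock: 21.88
tcp_pos: [0.4158, 0.2949, 0.0236]
orientation: [-0.001, 0.867, -0.498, 0.0]
wrist_force: [-1.0, -0.1, -0.6]
finger_gap: 0.0238
grip_force: 29.4
```

```bash
python3 -m pendant '[[-1,0,0,-0.045,0],[-1,0.0595,0.0077,0,0],[-1,0.0595,0.0078,0,0],[-1,0.0595,0.0078,0,0],[-1,0,0,-0.002,0],[0,0,0,0,0],[0,0,0,-0.002,0.175],[0,0,0,0,0.175]]' ; python3 -m pendant '[[0,0,0,0,0.175],[0,0,0,0,0.175],[0,-0.048,0.0255,0,0],[0,-0.048,0.0255,0,0],[0,-0.0475,0.0255,0.01,0],[0,0,0,0,0]]'; python3 - <<'E'
from st import *
im=env.read_camera("scene")
for k,v in stones("scene",im,(435,235)).items(): print(k,v)
E
```

```text
clock: 22.88
tcp_pos: [0.4843, 0.1307, 0.0721]
orientation: [-0.0, 0.766, -0.642, -0.0]
wrist_force: [-0.7, 0.3, -0.0]
finger_gap: 0.0428
grip_force: 0.0
clock: 23.62
tcp_pos: [0.4309, 0.2876, 0.0614]
orientation: [-0.001, -0.647, 0.762, 0.001]
wrist_force: [-0.7, 0.1, 0.4]
finger_gap: 0.0429
grip_force: 0.0
red [([411.1, 244.0], 47, [0.451, 0.171])]
green [([448.5, 232.4], 32, [0.43, 0.278])]
orange []
violet [([436.6, 219.1], 33, [0.383, 0.258])]
cream []
```

```bash
python3 -m pendant '[[0.05,0.006,0,0.015,0],[0.05,0,0,0.024,0],[0.05,0,0,0,0],[-1,0,0,0,0],[-1,0,0,0,0],[-1,0,0,0,0]]'
```

```text
clock: 24.42
tcp_pos: [0.434, 0.2776, 0.024]
orientation: [0.001, -0.644, 0.765, -0.0]
wrist_force: [-0.7, -1.0, 4.2]
finger_gap: 0.0194
grip_force: 29.6
```

```bash
python3 -m pendant '[[-1,0,0,-0.045,0],[-1,0.042,-0.0225,0,0],[-1,0.042,-0.0225,0,0],[-1,0.0415,-0.0225,0,0],[-1,0,0,-0.002,0],[0,0,0,0,0.0],[0,0,0,-0.002,0.185],[0,0,0,0,0.185]]' ; python3 - <<'E'
from st import *
for c,c0 in (("scene",(435,235)),("top",(216,262))):
  im=env.read_camera(c);cv2.imwrite(f"pics/{c}8.png",im[:,:,::-1])
  for k,v in stones(c,im,c0).items(): print(c,k,v)
E
```

```text
clock: 25.42
tcp_pos: [0.4779, 0.1437, 0.0722]
orientation: [0.0, -0.491, 0.871, 0.0]
wrist_force: [0.2, 1.1, 0.7]
finger_gap: 0.0429
grip_force: 0.0
scene red [([413.5, 245.0], 18, [0.455, 0.176])]
scene green [([402.5, 255.3], 21, [0.482, 0.14])]
scene orange []
scene violet [([436.6, 219.7], 37, [0.385, 0.257])]
scene cream [([442.2, 228.1], 36, [0.414, 0.265])]
top red []
top green []
top orange []
top violet []
top cream []
```

```bash
python3 -m pendant '[[0,-0.0163,0.046,0,0],[0,-0.0163,0.046,0,0],[0,-0.0162,0.046,0.01,0],[0,0,0,0.02,0],[0,0,0,0.02,0],[0,0,0,0,0],[-1,0,0,0,0],[-1,0,0,0,0]]';  python3 -m pendant '[[-1,0,0,0,0]]'
```

```text
clock: 26.52
tcp_pos: [0.3858, 0.2556, 0.0226]
orientation: [0.001, -0.493, 0.87, 0.0]
wrist_force: [-0.4, -0.1, -0.7]
finger_gap: 0.0237
grip_force: 29.4
clock: 26.65
tcp_pos: [0.3858, 0.2555, 0.0226]
orientation: [0.001, -0.492, 0.87, 0.0]
wrist_force: [-1.1, 0.5, 1.6]
finger_gap: 0.0234
grip_force: 29.6
```

```bash
python3 -m pendant '[[-1,0,0,-0.047,0],[-1,0.022,-0.0536,0,0],[-1,0.022,-0.0536,0,0],[-1,0.0217,-0.0536,0,0],[-1,0,0,-0.002,0],[0,0,0,0,0],[0,0,0,-0.002,0],[0,-0.0293,0.0468,0,0]]' ; python3 -m pendant '[[0,-0.0293,0.0468,0,0],[0,-0.0293,0.0468,0.01,0],[0,0,0,0.02,0],[0,0,0,0.02,0],[0,0,0,0,0],[-1,0,0,0,0],[-1,0,0,0,0],[-1,0,0,0,0]]'
```

```text
clock: 27.65
tcp_pos: [0.4656, 0.165, 0.0735]
orientation: [0.001, -0.491, 0.871, -0.001]
wrist_force: [0.2, 1.2, 0.7]
finger_gap: 0.0429
grip_force: 0.0
clock: 28.65
tcp_pos: [0.4147, 0.2638, 0.0237]
orientation: [0.001, -0.492, 0.871, -0.0]
wrist_force: [-0.4, 0.6, 0.0]
finger_gap: -0.0003
grip_force: 0.0
```

```bash
python3 -m pendant '[[0.1,0,0,-0.05,0],[0.1,-0.03,-0.05,0,0]]'; python3 - <<'E'
from st import *
for c,c0 in (("scene",(435,235)),):
  im=env.read_camera(c);cv2.imwrite(f"pics/{c}9.png",im[:,:,::-1])
  for k,v in stones(c,im,c0).items(): print(c,k,v)
  for n in ("stone3",): print([(np.round(d["centre"]).tolist(),np.round(at_z(c,d["centre"],.011)[:2],3).tolist(),round(d["score"],2)) for d in env.recognise(c,n)])
E
```

```text
clock: 28.9
tcp_pos: [0.4721, 0.2646, 0.0773]
orientation: [0.002, -0.493, 0.87, -0.0]
wrist_force: [1.6, 0.4, 0.3]
finger_gap: 0.036
grip_force: 0.0
scene red [([411.3, 244.1], 44, [0.451, 0.171])]
scene green [([403.7, 252.9], 49, [0.475, 0.145])]
scene orange []
scene violet []
scene cream []
[([388.0, 257.0], [0.481, 0.101], 0.64), ([398.0, 260.0], [0.493, 0.126], 0.55), ([412.0, 244.0], [0.452, 0.173], 0.53)]
```

```bash
python3 -m pendant '[[0.1,0.0,-0.045,-0.04,0],[0.1,0.03,-0.05,-0.0,0],[0.1,0.05,0,0,0]]'|egrep 'clo|tcp'; python3 - <<'E'
from st import *
for c,c0 in (("scene",(435,235)),("top",(212,268))):
  im=env.read_camera(c);cv2.imwrite(f"pics/{c}10.png",im[:,:,::-1])
  for k,v in stones(c,im,c0).items(): print(c,k,v)
  for n in ("stone3",): print([(np.round(d["centre"]).tolist(),np.round(at_z(c,d["centre"],.011)[:2],3).tolist(),round(d["score"],2)) for d in env.recognise(c,n)])
E
```

```text
clock: 29.38
tcp_pos: [0.5166, 0.1441, 0.1136]
scene red []
scene green [([402.8, 252.7], 39, [0.474, 0.143])]
scene orange [([397.1, 259.2], 18, [0.491, 0.124])]
scene violet []
scene cream [([452.7, 235.7], 35, [0.442, 0.286])]
[([450.0, 239.0], [0.451, 0.277], 0.66), ([396.0, 261.0], [0.494, 0.119], 0.54), ([402.0, 254.0], [0.477, 0.139], 0.43)]
top red []
top green []
top orange []
top violet []
top cream []
[([272.0, 238.0], [0.502, 0.097], 0.53), ([258.0, 245.0], [0.481, 0.138], 0.4)]
```

```bash
python3 -m pendant '[[0.1,-0.0277,0.0457,0.01,0],[0.1,-0.0277,0.0457,0.02,0],[0.1,-0.0276,0.0458,0.02,0],[0.1,0,0,0.025,0],[0.1,0,0,0.0155,0],[0.1,0,0,0,0],[-1,0,0,0,0],[-1,0,0,0,0]]';  python3 -m pendant '[[-1,0,0,0,0]]'
```

```text
clock: 30.58
tcp_pos: [0.4389, 0.2878, 0.0235]
orientation: [0.001, -0.492, 0.871, -0.0]
wrist_force: [-0.1, -0.8, 1.0]
finger_gap: 0.0205
grip_force: 29.3
clock: 30.7
tcp_pos: [0.4388, 0.2878, 0.0234]
orientation: [0.001, -0.492, 0.871, -0.0]
wrist_force: [0.6, -0.8, 2.7]
finger_gap: 0.0204
grip_force: 29.5
```

```bash
python3 -m pendant '[[-1,0,0,-0.047,0],[-1,0.029,-0.0304,0,0],[-1,0.029,-0.0304,0,0],[-1,0.029,-0.0304,0,0],[-1,0,0,-0.002,0],[0.2,0,0,0,0],[1,0,0,-0.002,-0.179],[1,0,0,0,-0.179]]' ; python3 -m pendant '[[1,0,0,0,-0.179],[1,0,0,0,-0.179],[1,0,0,0,-0.178],[1,-0.026,0.001,0,0],[1,0,0,0,0]]'; python3 - <<'E'
from st import *
print(env.get_state()["orientation"])
for c,c0 in (("scene",(395,255)),("top",(260,245))):
  im=env.read_camera(c);cv2.imwrite(f"pics/{c}11.png",im[:,:,::-1])
  for k,v in stones(c,im,c0).items(): print(c,k,v)
E
```

```text
clock: 31.7
tcp_pos: [0.4709, 0.1676, 0.0737]
orientation: [0.0, -0.642, 0.767, 0.0]
wrist_force: [0.3, -0.7, 0.3]
finger_gap: 0.0741
grip_force: 0.0
clock: 32.33
tcp_pos: [0.4601, 0.1924, 0.0734]
orientation: [0.0, 0.821, -0.571, -0.0]
wrist_force: [0.0, 0.2, 0.3]
finger_gap: 0.0854
grip_force: 0.0
[ 9.17147005e-06  8.21166076e-01 -5.70689192e-01 -3.49233739e-04]
scene red [([411.2, 244.3], 43, [0.452, 0.171])]
scene green [([403.3, 253.0], 45, [0.475, 0.144])]
scene orange [([396.9, 259.4], 15, [0.491, 0.123])]
scene violet [([389.6, 261.2], 70, [0.494, 0.103])]
scene cream []
top red []
top green [([255.8, 246.3], 21, [0.477, 0.144])]
top orange []
top violet [([270.4, 239.8], 49, [0.497, 0.102])]
top cream []
```

```bash
python3 -m pendant '[[1,0.003,-0.001,0.014,0],[1,0,0,0.0125,0],[1,0,0,0,0],[-1,0,0,0,0],[-1,0,0,0,0],[-1,0,0,0,0],[-1,0,0,0,0]]' 120; python3 -m pendant '[[-1,0,0,-0.01,0],[-1,0,0,-0.015,0],[-1,0,0,-0.015,0],[-1,0,0,0,0]]' 120; python3 - <<'E'
from st import *
import h
h.GX,h.GZ=-.091,.047
print(env.get_state()["ft_torque"])
im=env.read_camera("scene");cv2.imwrite("pics/s12.png",im[:,:,::-1])
hsv=cv2.cvtColor(im,cv2.COLOR_RGB2HSV);m=((hsv[...,0]>100)&(hsv[...,0]<130)&(hsv[...,1]>90)&(hsv[...,2]>40)).astype(np.uint8)
n,l,st,ce=cv2.connectedComponentsWithStats(m);print([st[i].tolist() for i in range(1,n) if st[i,4]>25])
for th in (0,5,10,15): print(th,tray_px("scene",th,[(.09,.03,.024),(.09,-.03,.024),(.09,.03,.009),(-.09,.03,0)]))
for k,v in stones("scene",im,(395,250)).items(): print(k,v)
E
```

```text
clock: 33.3
tcp_pos: [0.4634, 0.1879, 0.0486]
orientation: [-0.0, 0.82, -0.572, 0.001]
wrist_force: [-3.7, -1.5, 11.1]
finger_gap: 0.0544
grip_force: 123.9
clock: 33.8
tcp_pos: [0.4646, 0.1884, 0.0888]
orientation: [-0.001, 0.82, -0.572, 0.001]
wrist_force: [0.3, -0.5, -2.0]
finger_gap: 0.0543
grip_force: 126.4
[ 0.15335342  0.03398178 -0.00777695]
[[159, 0, 49, 63, 1834], [459, 155, 74, 56, 1959], [416, 225, 12, 14, 26], [357, 227, 71, 52, 1427]]
0 [[367.4, 275.0], [354.7, 256.5], [366.9, 278.0], [427.0, 249.9]]
5 [[367.9, 277.7], [355.3, 259.3], [367.8, 280.4], [428.3, 249.3]]
10 [[368.8, 280.0], [356.3, 261.7], [369.2, 282.5], [429.7, 248.5]]
15 [[370.1, 282.0], [357.8, 263.9], [371.0, 284.1], [431.0, 247.7]]
red []
green [([406.2, 245.8], 52, [0.454, 0.156])]
orange []
violet [([392.5, 254.8], 81, [0.476, 0.115])]
cream []
```

The tray is held level at 120 N, and the lip's lowest row of 278 matches 0°. Next I lift it and bring the lip over the near half of the colander. There I'll let the underside rest on the rim and tilt it about the rim.

```bash
python3 -m pendant '[[-1,0,0,-0.02,0],[-1,0,0,-0.03,0],[-1,0,0,-0.03,0],[-1,0.012,0.012,-0.007,0],[-1,0.027,0.023,0,0],[-1,0.027,0.023,0,0],[-1,0.027,0.023,0,0],[-1,0.027,0.023,0,0]]' >/dev/null; python3 -m pendant '[[-1,0.014,0.013,0,0],[-1,0,0,0,0],[-1,0,0,0,0]]'; python3 - <<'E'
from st import *
import h
h.GX,h.GZ=-.091,.047
print(env.get_state()["ft_torque"])
im=env.read_camera("scene");cv2.imwrite("pics/s13.png",im[:,:,::-1])
hsv=cv2.cvtColor(im,cv2.COLOR_RGB2HSV);m=((hsv[...,0]>100)&(hsv[...,0]<130)&(hsv[...,1]>90)&(hsv[...,2]>40)).astype(np.uint8)
n,l,st,ce=cv2.connectedComponentsWithStats(m);print([st[i].tolist() for i in range(1,n) if st[i,4]>25])
for th in (0,5,10,15): print(th,tray_px("scene",th,[(.09,.03,.024),(.09,-.03,.024),(.09,.03,.009),(-.09,.03,0)]))
for k,v in stones("scene",im,(320,210)).items(): print(k,[(a,b) for a,b,_ in v])
print([np.round(d["centre"]).tolist() for d in env.recognise("scene","stone1")])
print("grip",[np.round(d["centre"]).tolist() for d in env.recognise("scene","colander_grip")],proj("scene",(.472,-.167,.169)))
E
```

```text
clock: 35.22
tcp_pos: [0.399, 0.0219, 0.1733]
orientation: [0.0, 0.82, -0.572, -0.001]
wrist_force: [-0.4, 0.9, -2.6]
finger_gap: 0.0541
grip_force: 126.8
[ 0.16466807 -0.02829565  0.02850154]
[[159, 0, 49, 63, 1830], [444, 150, 89, 61, 2495], [285, 192, 76, 56, 1695]]
0 [[294.8, 242.3], [283.1, 223.6], [295.0, 245.8], [360.4, 217.8]]
5 [[296.0, 245.4], [284.4, 226.9], [296.7, 248.6], [361.8, 217.2]]
10 [[297.7, 248.2], [286.2, 229.8], [298.9, 251.1], [363.2, 216.4]]
15 [[299.9, 250.6], [288.4, 232.4], [301.4, 253.1], [364.7, 215.6]]
red [([345.8, 204.6], 22)]
green [([337.5, 212.9], 55)]
orange []
violet [([323.8, 221.9], 61)]
cream []
[[324.0, 219.0], [347.0, 206.0], [277.0, 255.0]]
grip [[230.0, 180.0], [276.0, 257.0], [121.0, 213.0]] [280.78503506 233.07995796]
```

```bash
python3 -m pendant '[[-1,0,0,0.012,0],[-1,0,0,0.01,0],[-1,0,0,0.004,0],[-1,0,0,0,0],[0.3,0,0,0,0],[0.37,0,0,0,0],[0.37,0,0,0,0]]' 20; python3 - <<'E'
from st import *
import h
h.GX,h.GZ=-.091,.047
print(env.get_state()["ft_torque"])
im=env.read_camera("scene");cv2.imwrite("pics/s14.png",im[:,:,::-1])
hsv=cv2.cvtColor(im,cv2.COLOR_RGB2HSV);m=((hsv[...,0]>100)&(hsv[...,0]<130)&(hsv[...,1]>90)&(hsv[...,2]>40)).astype(np.uint8)
n,l,st,ce=cv2.connectedComponentsWithStats(m);print([st[i].tolist() for i in range(1,n) if st[i,4]>25])
for th in (0,5,10,15): print(th,tray_px("scene",th,[(.09,.03,.024),(.09,-.03,.024),(.09,.03,.009),(-.09,.03,0)]))
E
```

```text
clock: 36.25
tcp_pos: [0.3998, 0.0217, 0.1482]
orientation: [-0.0, 0.82, -0.572, 0.0]
wrist_force: [-0.5, -0.4, -2.6]
finger_gap: 0.0585
grip_force: 30.7
[-0.04205244  0.09893044  0.05091262]
[[159, 0, 49, 63, 1826], [444, 150, 89, 61, 2498], [284, 197, 76, 54, 1648]]
0 [[295.0, 248.3], [283.5, 229.8], [295.2, 251.6], [359.6, 223.9]]
5 [[296.2, 251.3], [284.8, 232.9], [296.9, 254.3], [361.0, 223.2]]
10 [[297.9, 254.0], [286.5, 235.7], [299.0, 256.7], [362.4, 222.5]]
15 [[300.0, 256.3], [288.7, 238.2], [301.5, 258.7], [363.8, 221.7]]
```

```bash
python3 -m pendant '[[0.385,0,0,0,0],[0.385,0,0,0,0],[0.385,0.002,0,-0.006,0],[0.385,0.003,0,-0.008,0]]' 20; python3 - <<'E'
from st import *
import h
h.GX,h.GZ=-.091,.047
print(env.get_state()["ft_torque"])
im=env.read_camera("scene");cv2.imwrite("pics/s15.png",im[:,:,::-1])
hsv=cv2.cvtColor(im,cv2.COLOR_RGB2HSV);m=((hsv[...,0]>100)&(hsv[...,0]<130)&(hsv[...,1]>90)&(hsv[...,2]>40)).astype(np.uint8)
n,l,st,ce=cv2.connectedComponentsWithStats(m);print([st[i].tolist() for i in range(1,n) if st[i,4]>25])
for th in (0,5,10,15): print(th,tray_px("scene",th,[(.09,.03,.024),(.09,-.03,.024),(.09,.03,.009),(-.09,.03,0)]))
E
```

```text
clock: 36.8
tcp_pos: [0.4013, 0.0171, 0.1624]
orientation: [0.0, 0.82, -0.572, -0.0]
wrist_force: [-0.1, 0.1, -2.4]
finger_gap: 0.059
grip_force: 17.4
[ 0.07669731  0.06773729 -0.03750042]
[[159, 0, 49, 63, 1833], [444, 150, 89, 61, 2516], [284, 194, 76, 58, 1682]]
0 [[292.8, 245.9], [281.2, 227.3], [293.0, 249.3], [358.2, 221.4]]
5 [[294.0, 249.0], [282.5, 230.5], [294.7, 252.1], [359.6, 220.7]]
10 [[295.7, 251.7], [284.3, 233.3], [296.9, 254.5], [361.0, 220.0]]
15 [[297.9, 254.1], [286.6, 235.8], [299.5, 256.5], [362.4, 219.1]]
```

```bash
python3 -m pendant '[[0.385,0.005,0,-0.009,0],[0.385,0.005,0,-0.008,0],[0.385,0.005,0,-0.007,0],[0.385,0.007,0,-0.008,0],[0.385,0.007,0,-0.007,0],[0.385,0.008,0,-0.007,0],[0.385,0,0,0,0]]' 20; python3 - <<'E'
from st import *
import h
h.GX,h.GZ=-.091,.047
print(env.get_state()["ft_torque"])
im=env.read_camera("scene");cv2.imwrite("pics/s16.png",im[:,:,::-1])
hsv=cv2.cvtColor(im,cv2.COLOR_RGB2HSV);m=((hsv[...,0]>100)&(hsv[...,0]<130)&(hsv[...,1]>90)&(hsv[...,2]>40)).astype(np.uint8)
n,l,st,ce=cv2.connectedComponentsWithStats(m);print([st[i].tolist() for i in range(1,n) if st[i,4]>25])
for th in (0,20,30,40): print(th,tray_px("scene",th,[(.09,.03,.024),(.09,-.03,.024),(.09,.03,.009),(-.09,.03,0)]))
for k,v in stones("scene",im,(300,240)).items(): print(k,[(a,b) for a,b,_ in v])
print("grip",[np.round(d["centre"]).tolist() for d in env.recognise("scene","colander_grip")])
E
```

```text
clock: 37.72
tcp_pos: [0.415, -0.0183, 0.2086]
orientation: [-0.0, 0.82, -0.573, 0.001]
wrist_force: [0.7, -0.3, -1.3]
finger_gap: 0.059
grip_force: 16.2
[ 0.06277867 -0.11931494  0.09679643]
[[159, 0, 49, 63, 1835], [444, 150, 89, 61, 2490], [286, 189, 61, 68, 1655]]
0 [[277.4, 241.8], [265.7, 222.5], [277.8, 245.4], [346.0, 216.6]]
20 [[286.1, 252.5], [274.7, 233.8], [288.3, 254.7], [351.9, 213.4]]
30 [[292.9, 255.5], [281.6, 237.1], [295.9, 257.0], [354.7, 211.3]]
40 [[301.0, 256.9], [289.8, 238.8], [304.6, 257.7], [357.2, 209.1]]
red [([309.9, 225.8], 53)]
green [([301.7, 232.3], 59)]
orange []
violet [([278.4, 252.1], 49)]
cream [([268.4, 266.4], 94), ([301.6, 268.7], 25), ([282.3, 275.8], 23)]
grip [[279.0, 259.0], [234.0, 183.0], [123.0, 210.0], [309.0, 227.0], [169.0, 314.0]]
```

```bash
python3 -m pendant '[[0.385,0.008,0,-0.005,0],[0.385,0.009,0,-0.005,0],[0.385,0.01,0,-0.005,0],[0.385,0.009,0,-0.003,0],[0.385,0.009,0,-0.003,0],[0.385,0,0,0,0],[0.385,0,0,0,0]]' 20; python3 - <<'E'
from st import *
import h
h.GX,h.GZ=-.091,.047
im=env.read_camera("scene");cv2.imwrite("pics/s17.png",im[:,:,::-1])
hsv=cv2.cvtColor(im,cv2.COLOR_RGB2HSV);m=((hsv[...,0]>100)&(hsv[...,0]<130)&(hsv[...,1]>90)&(hsv[...,2]>40)).astype(np.uint8)
n,l,st,ce=cv2.connectedComponentsWithStats(m);print([st[i].tolist() for i in range(1,n) if st[i,4]>25])
for th in (40,50,60): print(th,tray_px("scene",th,[(.09,.03,.024),(.09,-.03,.024),(.09,.03,.009),(-.09,.03,0)]))
for k,v in stones("scene",im,(290,250)).items(): print(k,[(a,b) for a,b,_ in v])
t=env.read_camera("top");cv2.imwrite("pics/t17.png",t[:,:,::-1])
for k,v in stones("top",t,(365,246)).items(): print(k,[(a,b) for a,b,_ in v])
for l in ("stone1","colander_grip"): print(l,[np.round(d["centre"]).tolist() for d in env.recognise("scene",l)])
E
```

```text
clock: 38.7
tcp_pos: [0.4294, -0.0597, 0.2288]
orientation: [-0.0, 0.82, -0.572, -0.0]
wrist_force: [-0.2, -0.2, -1.8]
finger_gap: 0.0592
grip_force: 16.0
[[159, 0, 49, 63, 1836], [444, 150, 89, 61, 2490], [281, 190, 50, 65, 1548], [271, 233, 17, 28, 173]]
40 [[284.4, 259.9], [273.3, 241.4], [288.2, 260.7], [341.4, 211.1]]
50 [[294.0, 259.7], [282.9, 241.6], [298.3, 259.8], [343.7, 208.7]]
60 [[304.3, 258.1], [293.1, 240.2], [309.0, 257.5], [345.6, 206.2]]
red [([272.9, 253.6], 37)]
green [([270.4, 261.1], 25)]
orange []
violet [([265.3, 267.8], 59)]
cream [([275.6, 267.9], 29), ([302.6, 269.0], 13)]
red []
green []
orange []
violet [([379.1, 248.4], 28)]
cream []
stone1 [[285.0, 274.0], [264.0, 266.0], [271.0, 259.0], [272.0, 254.0], [272.0, 267.0]]
colander_grip [[234.0, 181.0], [278.0, 257.0]]
```

```bash
python3 -m pendant '[[0.385,0.01,0,-0.004,0],[0.385,0.009,0,-0.003,0],[0.385,0,0,0,0],[-1,0,0,0,0],[-1,0,0,0,0],[-1,0,0,-0.015,0],[-1,0,0,-0.03,0],[-1,-0.01,0,-0.03,0]]' 100; python3 - <<'E'
from st import *
import h
h.GX,h.GZ=-.091,.047
im=env.read_camera("scene");cv2.imwrite("pics/s18.png",im[:,:,::-1])
hsv=cv2.cvtColor(im,cv2.COLOR_RGB2HSV);m=((hsv[...,0]>100)&(hsv[...,0]<130)&(hsv[...,1]>90)&(hsv[...,2]>40)).astype(np.uint8)
n,l,st,ce=cv2.connectedComponentsWithStats(m);print([st[i].tolist() for i in range(1,n) if st[i,4]>25])
for th in (40,50,60,70): print(th,tray_px("scene",th,[(.09,.03,.024),(.09,-.03,.024),(.09,.03,.009),(-.09,.03,0)]))
for k,v in stones("scene",im,(290,250)).items(): print(k,[(a,b) for a,b,_ in v])
for l in ("stone1","colander_grip"): print(l,[np.round(d["centre"]).tolist() for d in env.recognise("scene",l)])
E
```

```text
clock: 39.9
tcp_pos: [0.4325, -0.0681, 0.3123]
orientation: [-0.0, 0.82, -0.572, -0.0]
wrist_force: [-0.2, 0.5, -3.0]
finger_gap: 0.0546
grip_force: 107.0
[[159, 0, 49, 63, 1825], [444, 150, 89, 61, 2482], [277, 170, 57, 75, 1894]]
40 [[279.3, 241.8], [267.6, 222.6], [283.4, 242.8], [339.7, 189.3]]
50 [[289.6, 242.0], [277.9, 223.1], [294.2, 242.2], [342.1, 186.7]]
60 [[300.6, 240.5], [288.8, 222.0], [305.6, 240.0], [344.2, 183.9]]
70 [[312.0, 237.6], [300.2, 219.3], [317.3, 236.4], [345.8, 181.2]]
red [([273.3, 253.5], 25)]
green [([270.4, 261.2], 24)]
orange [([284.4, 273.4], 14)]
violet [([265.1, 267.8], 57)]
cream [([300.9, 266.0], 72), ([294.4, 264.3], 14), ([275.3, 268.1], 29)]
stone1 [[274.0, 252.0], [277.0, 268.0], [269.0, 262.0]]
colander_grip [[124.0, 210.0], [280.0, 255.0]]
```

```bash
python3 -m pendant '[[-1,-0.03,0,0,0],[-1,-0.045,0,0,0],[-1,-0.045,0,0,0],[-1,-0.01,-0.039,0.04,0],[-1,-0.01,-0.039,0.045,0],[-1,-0.01,-0.039,0.045,0],[-1,0,0,0.005,0],[-1,0,0,0,0]]'; python3 -m pendant '[[0.37,0,0,0.008,0],[0.385,0,0,0,0]]' 20; python3 - <<'E'
from st import *
import h
h.GX,h.GZ=-.091,.047
im=env.read_camera("scene");cv2.imwrite("pics/s19.png",im[:,:,::-1])
hsv=cv2.cvtColor(im,cv2.COLOR_RGB2HSV);m=((hsv[...,0]>100)&(hsv[...,0]<130)&(hsv[...,1]>90)&(hsv[...,2]>40)).astype(np.uint8)
n,l,st,ce=cv2.connectedComponentsWithStats(m);print([st[i].tolist() for i in range(1,n) if st[i,4]>25])
for th in (40,50,60,70): print(th,tray_px("scene",th,[(.09,.03,.024),(.09,-.03,.024),(.09,.03,.009),(-.09,.03,0)]))
E
```

```text
clock: 41.05
tcp_pos: [0.4899, 0.1126, 0.1748]
orientation: [0.001, 0.82, -0.572, -0.001]
wrist_force: [-0.9, 0.6, -1.2]
finger_gap: 0.0546
grip_force: 107.8
clock: 41.3
tcp_pos: [0.4906, 0.1124, 0.1686]
orientation: [-0.0, 0.82, -0.573, 0.0]
wrist_force: [-0.5, 0.4, -1.8]
finger_gap: 0.0589
grip_force: 16.0
[[159, 0, 49, 63, 1831], [444, 150, 89, 61, 2565], [347, 218, 61, 67, 1836]]
40 [[358.2, 284.7], [345.9, 266.2], [361.2, 285.2], [415.9, 238.0]]
50 [[366.3, 284.1], [354.1, 265.9], [369.9, 284.0], [418.4, 235.7]]
60 [[375.4, 282.2], [363.1, 264.3], [379.4, 281.4], [420.5, 233.3]]
70 [[385.1, 279.0], [372.8, 261.4], [389.5, 277.7], [422.2, 231.0]]
```

```bash
python3 -m pendant '[[0.385,0,0,0.01,0],[0.385,-0.008,0,0.01,0],[0.385,-0.012,0,0.012,0],[0.385,-0.012,0,0.013,0],[0.385,-0.01,0,0.014,0],[0.385,-0.009,0,0.014,0],[0.385,-0.007,0,0.013,0],[0.385,-0.006,0,0.013,0]]' 20; python3 -m pendant '[[0.385,-0.004,0,0.01,0],[0.385,-0.002,0,0.008,0],[0.385,0,0,0.003,0],[0.385,0,0,0,0]]' 20;  python3 -c "
from h import *
print(env.get_state()['ft_torque'])"
```

```text
clock: 42.35
tcp_pos: [0.4686, 0.1736, 0.0681]
orientation: [-0.0, 0.82, -0.572, -0.0]
wrist_force: [-0.0, 0.1, 0.2]
finger_gap: 0.0587
grip_force: 16.0
clock: 42.85
tcp_pos: [0.4667, 0.1785, 0.0483]
orientation: [-0.0, 0.82, -0.572, -0.0]
wrist_force: [-1.9, 1.0, 0.7]
finger_gap: 0.0587
grip_force: 16.4
[-0.0089546   0.34917681 -0.05813323]
```

```bash
python3 -m pendant '[[0.45,0,0,0,0],[0.6,0,0,0,0],[1,0,0,0,0],[1,0,0,-0.01,0],[1,0,0,-0.03,0],[1,0,0,-0.04,0.173],[1,0,0,-0.04,0.173],[1,0,0,-0.03,0.173]]' 20; python3 -m pendant '[[0.2,0,0,-0.03,0.174],[0.2,0,0,0,0.174],[0.2,0,0,0,0.174],[0.2,0,0,0,0.173],[0.2,0,0,0,0.173],[0.2,0,0,0,0.173],[0.2,0,0,0,0]]'; python3 - <<'E'
from st import *
print(env.get_state()["orientation"])
for c in ("scene","top"):
  im=env.read_camera(c);cv2.imwrite(f"pics/{c}20.png",im[:,:,::-1])
  hsv=cv2.cvtColor(im,cv2.COLOR_RGB2HSV)
  m=((hsv[...,0]>100)&(hsv[...,0]<130)&(hsv[...,1]>90)&(hsv[...,2]>40)).astype(np.uint8)
  n,l,st,ce=cv2.connectedComponentsWithStats(m);print(c,[st[i].tolist() for i in range(1,n) if st[i,4]>25])
  m=(hsv[...,2]<45).astype(np.uint8);n,l,st,ce=cv2.connectedComponentsWithStats(m)
  c0=np.array((282,236) if c=="scene" else (366,242))
  for i in range(1,n):
    if 30<st[i,4]<400 and np.linalg.norm(ce[i]-c0)<30:
      P=np.argwhere(l==i)[:,::-1].astype(np.float32);r=cv2.minAreaRect(P);b=cv2.boxPoints(r);print("bar",c,st[i,4],np.round(r[0],1),np.round(r[1],1),round(r[2],1),at_z(c,r[0],.176),[np.round(at_z(c,q,.176)[:2],3).tolist() for q in b])
  for k,v in stones(c,im,c0+(0,20)).items(): print(k,[(a,b) for a,b,_ in v])
E
```

```text
clock: 43.85
tcp_pos: [0.4671, 0.1787, 0.2007]
orientation: [0.001, -0.644, 0.765, -0.001]
wrist_force: [-0.2, -0.1, -0.1]
finger_gap: 0.0856
grip_force: 0.0
clock: 44.72
tcp_pos: [0.4667, 0.1786, 0.2286]
orientation: [0.0, -0.182, 0.983, 0.0]
wrist_force: [0.3, -0.5, -0.2]
finger_gap: 0.0509
grip_force: 0.0
[ 3.44050646e-04 -1.81549180e-01  9.83381806e-01  2.12114429e-05]
scene [[159, 0, 49, 63, 1833], [459, 152, 74, 59, 2204], [352, 235, 72, 51, 1743]]
bar scene 155 [280.5 233.2] [25.   6.8] 65.6 [ 0.4769442  -0.16773962  0.176     ] [[0.447, -0.183], [0.441, -0.168], [0.507, -0.152], [0.512, -0.167]]
red [([273.4, 253.2], 32)]
green [([270.5, 260.4], 21)]
orange []
violet [([265.8, 267.4], 52)]
cream [([261.7, 226.8], 18), ([298.8, 261.3], 167), ([276.5, 266.1], 50)]
top [[240, 221, 65, 38, 1071], [114, 276, 57, 78, 1555]]
red []
green [([374.1, 253.9], 19)]
orange []
violet [([378.6, 248.5], 27)]
cream []
```

```bash
python3 - <<'E'
from h import *
for f in ("top0","top20"):
  g=cv2.cvtColor(cv2.imread(f"pics/{f}.png"),cv2.COLOR_BGR2GRAY)
  for t in (28,34,40):
    sub=np.zeros_like(g);sub[222:262,352:382]=(g[222:262,352:382]<t)*1
    n,l,st,ce=cv2.connectedComponentsWithStats(sub)
    for i in range(1,n):
      if st[i,4]>40:
        P=np.argwhere(l==i)[:,::-1].astype(np.float32);(cx,cy),(w,h),a=cv2.minAreaRect(P)
        vx,vy,x0,y0=cv2.fitLine(P,cv2.DIST_L2,0,.01,.01).ravel()
        A=at_z("top",(x0-10*vx,y0-10*vy),.176);B=at_z("top",(x0+10*vx,y0+10*vy),.176);d=B-A
        print(f,t,st[i,4],round(w),round(h),np.round((A+B)/2,4),np.degrees(np.arctan2(d[1],d[0]))%180)
E
python3 - <<'E'
from h import *
for f in ("top0","top20"):
  g=cv2.cvtColor(cv2.imread(f"pics/{f}.png"),cv2.COLOR_BGR2GRAY)
  s=g[224:262,356:380]; print(f,np.percentile(s,[0,5,15,50]))
  for t in np.percentile(s,[5,9,13]):
    sub=np.zeros_like(g);sub[224:262,356:380]=(s<=t)*1
    n,l,st,ce=cv2.connectedComponentsWithStats(sub,connectivity=8)
    i=1+np.argmax(st[1:,4])
    P=np.argwhere(l==i)[:,::-1].astype(np.float32)
    vx,vy,x0,y0=cv2.fitLine(P,cv2.DIST_L2,0,.01,.01).ravel()
    A=at_z("top",(x0-10*vx,y0-10*vy),.176);B=at_z("top",(x0+10*vx,y0+10*vy),.176);d=B-A
    print(t,st[i].tolist(),np.round((A+B)/2,4),np.degrees(np.arctan2(d[1],d[0]))%180)
E
```

```text
top0 [ 33.   43.   51.  104.5]
43.0 [365, 235, 7, 20, 35] [ 0.4649 -0.1674  0.176 ] 8.065537046381195
45.989999999999995 [363, 231, 9, 24, 72] [ 0.4703 -0.1662  0.176 ] 12.442889627839122
49.0 [363, 230, 9, 25, 97] [ 0.4715 -0.1659  0.176 ] 12.24073431646437
top20 [33.   43.55 52.   88.  ]
43.550000000000004 [367, 251, 5, 4, 9] [ 0.4445 -0.1704  0.176 ] 88.49377486473978
46.0 [363, 231, 9, 24, 75] [ 0.4696 -0.166   0.176 ] 12.550761350092927
50.0 [363, 230, 9, 25, 104] [ 0.4711 -0.166   0.176 ] 11.969231403226104
```

```bash
python3 -m pendant '[[0.2,0,0,0,0.14],[0.2,0.0103,-0.0482,0,0],[0.2,0.0103,-0.0482,0,0],[0.2,0.0103,-0.0482,0,0],[0.2,0.0103,-0.0482,0,0],[0.2,0.0103,-0.0482,0,0],[0.2,0.0103,-0.0482,0,0],[0.2,0.0102,-0.0484,0,0]]'; python3 -m pendant '[[0.2,0,0,0.005,0],[0.2,0,0,0,0]]' 
```

```text
clock: 45.82
tcp_pos: [0.4711, -0.1682, 0.2283]
orientation: [0.0, -0.113, 0.994, -0.0]
wrist_force: [0.2, 0.6, 0.8]
finger_gap: 0.0512
grip_force: 0.0
clock: 46.08
tcp_pos: [0.4706, -0.1663, 0.2225]
orientation: [-0.001, -0.112, 0.994, 0.001]
wrist_force: [-0.5, 0.8, -0.4]
finger_gap: 0.0512
grip_force: 0.0
```

```bash
python3 -m pendant '[[0.2,-0.0015,0,0.02,0],[0.2,0,0,0.018,0],[0.2,0,0,0.0145,0],[0.2,0,0,0,0],[-1,0,0,0,0],[-1,0,0,0,0],[-1,0,0,0,0],[-1,0,0,0,0]]' 80; python3 -c "
from h import *
print(env.get_state()['ft_torque'])"
```

```text
clock: 47.08
tcp_pos: [0.4736, -0.1667, 0.1714]
orientation: [0.001, -0.111, 0.994, -0.001]
wrist_force: [1.8, -0.9, 4.2]
finger_gap: 0.0147
grip_force: 79.9
[ 0.00993843 -0.36404249 -0.03268608]
```

```bash
python3 -m pendant '[[-1,0,0,-0.004,0],[-1,0,0,-0.008,0],[-1,0,0,-0.012,0],[-1,0,0,-0.015,0],[-1,0,0,-0.016,0],[-1,0,0,-0.016,0],[-1,0,0,-0.014,0],[-1,0,0,-0.01,0]]' 80; python3 -m pendant '[[-1,0,0,-0.005,0],[-1,0,0,0,0],[-1,0,0,0,0],[-1,0,0,0,0]]'; python3 - <<'E'
from st import *
print(env.get_state()["ft_torque"])
a=env.read_camera("scene");b=env.read_camera("top")
cv2.imwrite("pics/f.png",np.hstack([cv2.resize(a[140:320,230:450],None,fx=2.2,fy=2.2,interpolation=3),cv2.resize(b[160:340,260:400],None,fx=2.2,fy=2.2,interpolation=3)])[:,:,::-1])
E
```

```text
clock: 48.08
tcp_pos: [0.4729, -0.1664, 0.2668]
orientation: [0.001, -0.111, 0.994, -0.0]
wrist_force: [0.3, -0.0, -5.8]
finger_gap: 0.0145
grip_force: 78.6
clock: 48.58
tcp_pos: [0.4724, -0.1661, 0.2699]
orientation: [-0.0, -0.111, 0.994, 0.0]
wrist_force: [0.6, -0.4, -5.5]
finger_gap: 0.0145
grip_force: 78.6
[ 0.01664765 -0.00509966  0.01381985]
```

View pics/f.png

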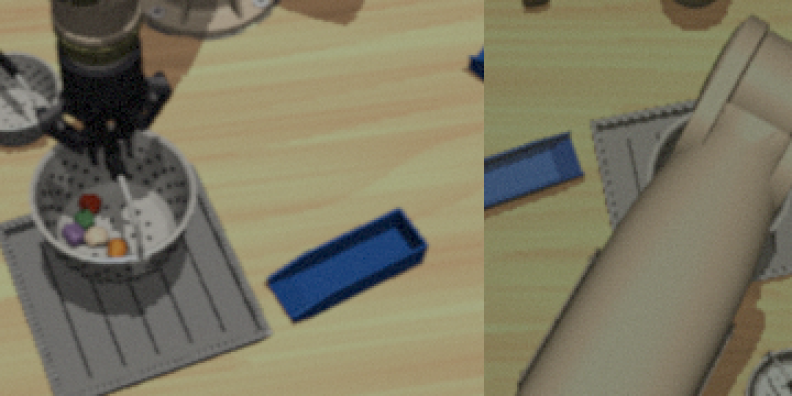

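The final picture shows all five stones in the raised, level colander at crop px (75–118, 203–247). The empty tray stands flat on the shelf, clear of the drip tray. The lift is about 99 mm.

```bash
python3 -m pendant '[[-1,0,0,0,0],[-1,0,0,0,0]]'|egrep 'tcp|force'; python3 -c "
from workcell import env
print(env.hand_in())"
```

```text
tcp_pos: [0.4726, -0.1662, 0.2704]
wrist_force: [0.1, 0.4, -4.2]
grip_force: 78.6
the job is handed in; nothing more can be done
None
```

I handed the job in at about 49 s with all five stones in the colander, held level about 10 cm above the drip tray, and the empty loading tray flat on the shelf and released; the first tipping try spilled the stones on the shelf, so I put them back in the tray one by one and tipped it again, and no verdict came back.

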